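# Load the microscope's light stage with rock chips and slide carriers

## Robot

A 6-joint arm with a two-finger parallel gripper is mounted at the origin on the work surface. World frame = base frame: x ahead of the robot, y to its left, z up, the work surface at z = 0. Lengths are in m, angles in rad, forces in N, time in s.
With the tool pointing down it reaches from about 0.325 to 0.9 m from the base axis. Payload 6.1 kg.
Tool frame: the origin (TCP) lies on the centre line of the jaws, within the pads' length; the fingertips stand 8 mm ahead of it and the grasp point (between the pads) lies 11 mm behind it; z points along the fingers, y is the line along which they close (so a half turn about z gives the same grasp; the last joint's range is limited). The gripper opens to 87 mm and grips with 3 to 60 N. Pads are 19 mm wide; open, the fingers measure 117 mm over their backs; the gripper's body (75 mm by 190 mm) begins 51 mm behind the grasp point.
Start: joints at [-1.475, 0.22, 1.526, -0, 1.395, -0.126], TCP at [0.137, -0.61, 0.231] pointing down, gripper open.
Joint ranges: [-2.98, 2.98], [-0.91, 2.08], [0.09, 2.57], [-1.24, 4.39], [0.2, 2.65], [-2.68, 2.68]. Speed limits (rad/s): [2.57, 2.57, 3.01, 3.14, 3.14, 3.14].

## Interface

Orientations are given as a rotation vector (axis times angle).
In Python, from station import get_obs, viewer, job gives the robot as it stands.
- The arm moves only by the shell command python3 -m jog 'ROWS' [FORCE]. ROWS is text: rows parted by semicolons, each of 5 numbers parted by spaces: the shift along the tool's x, y, z each as a share of 20 mm, from -1 to 1, then the turn about the tool's z as a share of 4 degrees, from -1 to 1, then the finger opening in mm, from 0 to 87. A call has 1 to 10 rows; each row shifts and turns the commanded pose from where the row before left it, along the tool's axes as they then stand; what a row does not reach is not made up. A row lasts 1/8 s, in which the tool goes at most 62.5 mm and 10.7 degrees, less where a joint would pass 70% of its speed; a pose out of reach is approached as far as the arm can. A call with a number of a shift or a turn outside -1 to 1 is refused whole. A call with a gripper value outside its range is refused whole. The fingers move at their own pace and stop on an object; FORCE is the grip in N (left out, the last holds). Time passes only in rows, so rows that do not move let the fingers close. It gives the time, the measured TCP pose, the force, the opening and the grip force at its end, in the units of the state.
- get_obs(): the state, without advancing time (a new reading comes with each control period).
- viewer.grab_frame(name): name is "scene" or "top"; returns a dict with "frame" (420x560x3 uint8, red, green, blue), "K" (3x3 intrinsics, pixels), "position" and "attitude" of the camera in the world. Camera axes: x right, y up, looking along -z (the intrinsics and any distortion apply to the point x, -y, -z); pixel columns grow to the right and rows downward; lengths in m; the calibration is good to about 2 mm. A picture is of the moment at which its call begins. There is no depth.
- job.sign_off(): hands the job in; it is judged then, once.
The state is a dict: "time_s": time; "joint_positions": joint angles; "qd": joint speeds; "tau": joint torques, N m; "tcp_pos": TCP position; "tcp_rot": TCP orientation; "ft_force": force on the tool from outside, world axes, zero at the start; "wrist_torque": the same for the moment, N m; "gripper_width": opening from 0.0 (shut) to 1.0 (fully open); "grasp_force": force on a finger pad.
Only numpy, scipy, OpenCV 4.12 (cv2) and the standard library are available. Lean on these libraries where they do the work, as an engineer would, in place of code of your own. Each camera call takes 0.05 s, during which the arm holds its last target. There are 200 camera calls.

## Task

Load the light stage: first set the grey tray in the big bay, centred between its two stop bars and in line with them, then tip all the rock chips from the steel scoop into the tray there and lay the scoop back upright on the middle of its cork mat. Centre every slide carrier flat in a small bay of its own in the same way, with an even gap at both ends and its sides in line with the stop bars, and last of all, when everything is in place, push the lamp lever right over to the on side (away from the robot). Leave the jar and the bottles standing where they are.

Things in the scene. Friction and masses are not known exactly. Their poses are not given: they have to be found in the camera images.
- stage: white low stage base, fixed: plate 160 (x) x 355 (y) mm, top 30 mm above the bench; origin on the bench under the middle of its bays, x away from the robot. Four bays in a row along y, each a frosted grey window between two dark stop bars (10 mm high, 10 mm thick, one at each x end, exactly as wide as the thing that belongs there). The switch block stands at the +y end
- bay0 (a point): centre of the big bay, at the plate's top face (axes as the stage's): stop bars 66 mm wide, 128 mm apart along x, for the tray (9 mm to spare at each end)
- bay1 (a point): centre of a small bay, at the plate's top face (axes as the stage's): stop bars 34 mm wide, 108 mm apart along x, for one slide carrier (9 mm to spare at each end); small bays are 75 mm apart
- bay2 (a point): centre of a small bay, at the plate's top face (axes as the stage's): stop bars 34 mm wide, 108 mm apart along x, for one slide carrier (9 mm to spare at each end); small bays are 75 mm apart
- bay3 (a point): centre of a small bay, at the plate's top face (axes as the stage's): stop bars 34 mm wide, 108 mm apart along x, for one slide carrier (9 mm to spare at each end); small bays are 75 mm apart
- lamp (a joint): toggle lever that switches the stage lamp, rad: 0 leaning to the stage's -x (off), 1.0 leaning to its +x (on); pivots 22 mm above the bench, stays where left
- lamp_tip (a point): centre of the 26 mm ball at the lever's end, 80 mm from the pivot (about 92 mm above the bench at either end)
- tray: grey plastic open rectangular picking tray, 110 (x) x 66 (y) x 22 (z) mm, walls and floor 3 mm; origin at centre of the underside; 90 g
- carrier0: aluminium slide carrier, a flat bar 90 (x) x 34 (y) x 16 (z) mm with a glass slide in its top; origin at centre of the underside; 90 g; may be absent
- carrier1: aluminium slide carrier, a flat bar 90 (x) x 34 (y) x 16 (z) mm with a glass slide in its top; origin at centre of the underside; 90 g; may be absent
- carrier2: aluminium slide carrier, a flat bar 90 (x) x 34 (y) x 16 (z) mm with a glass slide in its top; origin at centre of the underside; 90 g; may be absent
- scoop: steel pouring scoop, 165 mm long along x, origin under the middle of its length: bin from x=-20 to the spout at x=+80, 44 mm wide, walls 28 mm high, the spout end open with only a lip sloping up to 10 mm; black handle bar from x=-20 to x=-85 mm, 16 mm wide (y), from 23 to 37 mm above the underside; 120 g
- mat: thin cork mat on the bench, 200 (x) x 100 (y) mm, 4 mm thick, fixed, where the scoop belongs; origin at the centre of its underside
- chip0: grey rock chip, 16 x 14 x 13 mm, 10 g, starts in the scoop; origin at the centre of its underside; may be absent
- chip1: grey rock chip, 16 x 14 x 13 mm, 10 g, starts in the scoop; origin at the centre of its underside; may be absent
- chip2: grey rock chip, 16 x 14 x 13 mm, 10 g, starts in the scoop; origin at the centre of its underside; may be absent
- chip3: grey rock chip, 16 x 14 x 13 mm, 10 g, starts in the scoop; origin at the centre of its underside; may be absent
- chip4: grey rock chip, 16 x 14 x 13 mm, 10 g, starts in the scoop; origin at the centre of its underside; may be absent
- chip5: grey rock chip, 16 x 14 x 13 mm, 10 g, starts in the scoop; origin at the centre of its underside; may be absent
- jar: small amber jar, 44 mm across, 60 mm high, a bystander; origin at centre of its foot
- bottle_l: clear bottle, 50 mm across, 90 mm high, a bystander; origin at centre of its foot
- bottle_r: amber bottle, 54 mm across, 110 mm high, a bystander; origin at centre of its foot
There are look-alikes about, which are no part of the job. Of the things like the scoop, leave any that is pink or turquoise; of the rest the larger one is meant.

How it is judged:
By the outcome, as a careful person would: the job done as asked, in the order asked, and still so for the second after the job is handed in, with the robot touching nothing.
Of carrier0, carrier1, carrier2 only 2 to 3 are there at a start; the rules pass over those that are not, and their reading is None.
Of chip0, chip1, chip2, chip3, chip4, chip5 only 4 to 6 are there at a start; the rules pass over those that are not, and their reading is None.
At some moment in a run one of carrier0, carrier1, carrier2 may be knocked a few centimetres aside while the robot is not near it.
It also fails if it takes over 208 s, if anything falls off the work surface, if the arm or the gripper's body presses on something with over 40 N, if the wrist force passes 120 N, or if a joint passes its speed limit or range.

## Working session

There is one attempt and no reset: what is moved stays moved. The work goes in short steps, Python scripts to look and compute and a shell command to move; the robot and the scene stay as the last step left them, time stands still between calls to the robot, and variables do not carry over. Pictures are saved under pics/ and viewed, at most 14 in all, crops included, and the job is handed in when it is done.

```bash
ls; mkdir -p pics; cat > h.py <<'E'
import numpy as np, cv2
from station import get_obs, viewer, job
from scipy.spatial.transform import Rotation as R
def grab(n,save=None):
    f=viewer.grab_frame(n)
    if save: cv2.imwrite('pics/'+save,cv2.cvtColor(f['frame'],cv2.COLOR_RGB2BGR))
    return f
def rot(f):
    a=np.array(f['attitude'],float)
    if a.shape==(3,3): return a
    return (R.from_rotvec(a) if a.size==3 else R.from_quat(a)).as_matrix()
def ray(f,u,v,z):
    K=np.array(f['K']);d=np.linalg.inv(K)@[u,v,1]
    d=rot(f)@np.array([d[0],-d[1],-d[2]]);p=np.array(f['position'])
    return p+d*(z-p[2])/d[2]
def proj(f,P):
    c=rot(f).T@(np.array(P)-np.array(f['position']));K=np.array(f['K'])
    q=K@[c[0],-c[1],-c[2]];return q[:2]/q[2]
E
python3 - <<'E'
from h import *
import pickle
for n in('scene','top'):
    f=grab(n,n+'0.png');pickle.dump(f,open(n+'0.pkl','wb'))
    print({k:v for k,v in f.items() if k!='frame'})
    print(ray(f,280,210,0))
o=get_obs();print(o)
E
```

```text
pics
{'K': array([[459.99047528,   0.        , 285.76465348],
       [  0.        , 459.99047528, 213.06979713],
       [  0.        ,   0.        ,   1.        ]]), 'position': array([ 1.2996119 , -0.09274034,  1.21846449]), 'attitude': array([0.49743616, 0.48291424, 1.46866149])}
[ 0.39855518 -0.07699705  0.        ]
{'K': array([[507.91576818,   0.        , 274.05883385],
       [  0.        , 507.91576818, 206.40509298],
       [  0.        ,   0.        ,   1.        ]]), 'position': array([ 0.32476953, -0.05796642,  1.55730676]), 'attitude': array([ 0.1011692 , -0.0704212 , -1.59046144])}
[ 0.48385875 -0.04735488  0.        ]
{'time_s': 0.1, 'joint_positions': array([-1.47507398e+00,  2.21147779e-01,  1.52747154e+00,  3.01864508e-05,
        1.39467069e+00, -1.26098832e-01]), 'qd': array([ 0.0005599 , -0.0031066 , -0.0016371 ,  0.00074405,  0.00011017,
       -0.00093736]), 'tau': array([ 1.46098460e-03, -4.95943451e+01, -3.88519907e+01,  7.02468446e-02,
        5.16480440e-02, -4.72187980e-05]), 'tcp_pos': array([ 0.13746058, -0.60916144,  0.22955962]), 'tcp_rot': array([-3.12060447e+00, -3.47525877e-01, -8.71172394e-05]), 'ft_force': array([-0.51075546, -0.05803675, -0.60607854]), 'wrist_torque': array([ 0.02778154, -0.01905486, -0.01234373]), 'grasp_force': 0.0, 'gripper_width': 1.0017560317792795}
```

View pics/scene0.png

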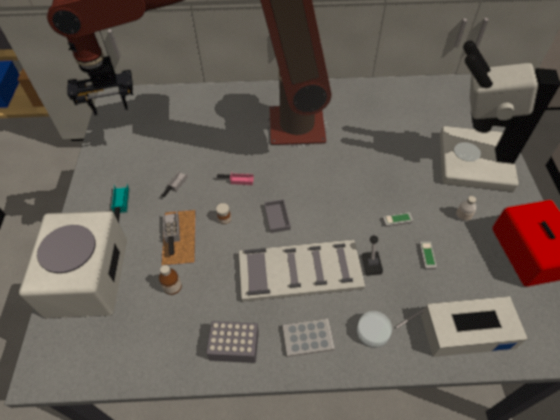

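View pics/top0.png

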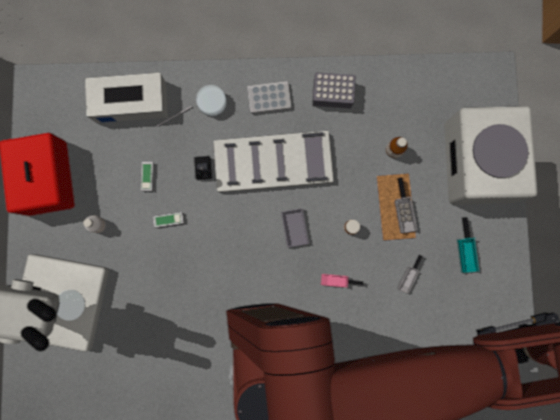

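The scene shows the stage (300,270), tray (277,215), carriers with green slides (398,219) and (428,255), mat with the scoop (172,235), jar (223,212), bottles (467,208) and (170,280). Scoop-like: turquoise (120,198), pink (237,179), a small grey one (175,183) and the larger grey one on the mat (171,230). The last fits: it's neither pink nor turquoise, and it's the larger of the rest. I'll confirm with a crop.

```bash
python3 - <<'E'
import cv2
t=cv2.imread('pics/top0.png')
a=cv2.resize(t[165:300,320:480],None,fx=4,fy=4,interpolation=cv2.INTER_CUBIC)
cv2.imwrite('pics/crop1.png',a)
b=cv2.resize(t[125:255,135:340],None,fx=3.9,fy=3.9,interpolation=cv2.INTER_CUBIC)
cv2.imwrite('pics/crop2.png',b)
E
```

```text
(no output)
```

View pics/crop1.png

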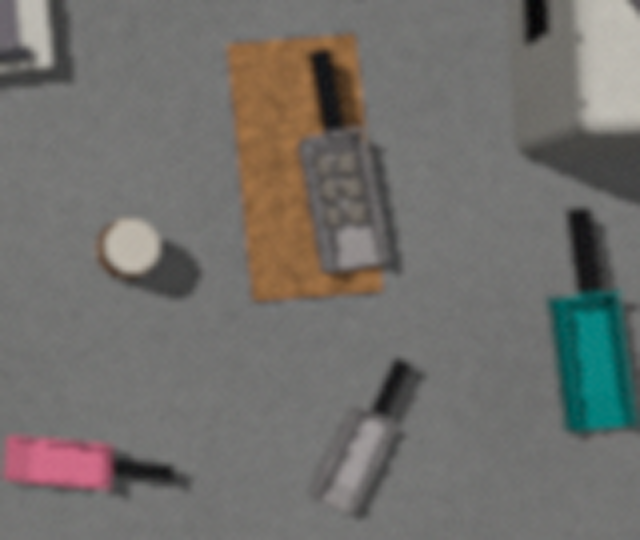

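View pics/crop2.png

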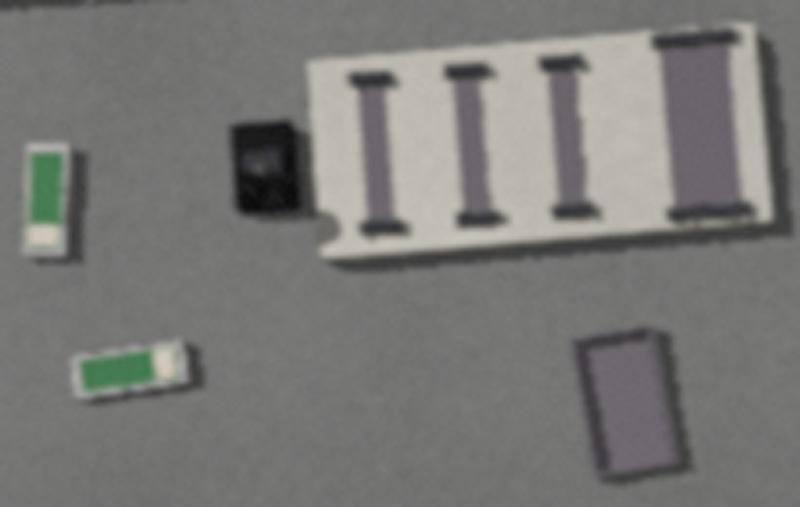

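Confirmed: the larger grey scoop on the mat (top px ~404,205, handle towards +x, about 6 chips) is the one meant. Two carriers are present. Next I'll measure everything.

```bash
cat > meas.py <<'E'
from h import *
def rect(f,mask,z,near=None,show=''):
    """largest/nearest blob -> min area rect in world at height z: centre, yaw of long side(deg), sizes"""
    cs,_=cv2.findContours(mask.astype(np.uint8),cv2.RETR_EXTERNAL,cv2.CHAIN_APPROX_NONE)
    cs=[c for c in cs if cv2.contourArea(c)>15]
    out=[]
    for c in cs:
        P=np.array([ray(f,u,v,z)[:2] for u,v in c[:,0].astype(float)])
        (cx,cy),(w,h),a=cv2.minAreaRect((P*1000).astype(np.float32))
        px=1000*np.linalg.norm(ray(f,280,210,z)-ray(f,281,210,z)) # contour runs through pixel centres
        if w<h:w,h,a=h,w,a+90
        out.append((round(cx/1000,4),round(cy/1000,4),round((a+90)%180-90,1),round(w+px,1),round(h+px,1),c[:,0].mean(0).round()))
    return out
def hsv(f): return cv2.cvtColor(f['frame'],cv2.COLOR_RGB2HSV).astype(int)
def box(m,u0,u1,v0,v1):
    k=np.zeros_like(m);k[v0:v1,u0:u1]=m[v0:v1,u0:u1];return k
E
python3 - <<'E'
from meas import *
import pickle
T=pickle.load(open('top0.pkl','rb'));S=pickle.load(open('scene0.pkl','rb'))
h=hsv(T);H,s,V=h[...,0],h[...,1],h[...,2]
hs=hsv(S);Hs,ss,Vs=hs[...,0],hs[...,1],hs[...,2]
print('V bench',V[200,270],'plate',V[150,240],T['frame'][150,240],'window',T['frame'][155,315],'bar',T['frame'][135,315],T['frame'][160,232])
def pr(n,l):
    print(n); [print('  ',x) for x in l]
g=(H>45)&(H<80)&(s>80)
gs=(Hs>45)&(Hs<80)&(ss>80)
pr('green T',rect(T,box(g,130,190,150,235),.016)); pr('green S',rect(S,box(gs,380,445,205,275),.016))
w=(V>140)|g
pr('carr T',rect(T,box(w,130,190,150,235),.016))
pr('carr S',rect(S,box((Vs>140)|gs,380,445,205,275),.016))
pl=box(V>150,205,340,125,200)
k=cv2.morphologyEx(pl.astype(np.uint8),cv2.MORPH_CLOSE,np.ones((15,15)))
pr('plate T',rect(T,k,.03))
pr('plate S',rect(S,cv2.morphologyEx(box(Vs>140,230,365,235,300).astype(np.uint8),cv2.MORPH_CLOSE,np.ones((15,15))),.03))
f=T['frame'].astype(int)
er=cv2.erode(cv2.morphologyEx(pl.astype(np.uint8),cv2.MORPH_CLOSE,np.ones((21,21))),np.ones((5,5)))
pr('win T',rect(T,(er>0)&(V<130)&(V>70),.03))
pr('bars T',rect(T,(er>0)&(V<60),.04))
c=(H>5)&(H<22)&(s>100)&(V>70)
pr('mat T',rect(T,box(c,370,420,165,250),.004))
cs=(Hs>5)&(Hs<22)&(ss>100)&(Vs>70)
pr('mat S',rect(S,box(cs,155,200,205,270),.004))
E
```

```text
V bench 119 plate 189 [189 186 177] window [107 101 107] bar [63 61 66] [106 102 107]
green T
   (0.4611, 0.3052, -84.1, np.float64(53.0), np.float64(22.5), array([165., 220.]))
   (0.6065, 0.3642, 0.4, np.float64(53.6), np.float64(21.7), array([146., 173.]))
green S
   (0.6052, 0.3647, -1.0, np.float64(52.8), np.float64(22.8), array([429., 256.]))
   (0.4594, 0.3071, -83.1, np.float64(53.0), np.float64(20.6), array([400., 218.]))
carr T
   (0.4617, 0.2976, -82.2, np.float64(93.1), np.float64(35.5), array([167., 220.]))
   (0.6003, 0.3639, -2.1, np.float64(91.0), np.float64(36.6), array([146., 175.]))
carr S
   (0.5925, 0.3659, -2.8, np.float64(77.6), np.float64(32.7), array([428., 252.]))
   (0.4645, 0.2942, 87.2, np.float64(78.4), np.float64(34.6), array([396., 218.]))
plate T
   (0.6314, 0.0101, -86.3, np.float64(281.0), np.float64(160.8), array([260., 162.]))
   (0.645, -0.1926, 3.8, np.float64(156.6), np.float64(24.2), array([327., 155.]))
plate S
   (0.6339, -0.026, -86.3, np.float64(357.5), np.float64(164.6), array([291., 272.]))
win T
   (0.6267, 0.0977, 3.9, np.float64(134.5), np.float64(39.8), array([231., 164.]))
   (0.6317, 0.0214, 3.4, np.float64(132.8), np.float64(40.0), array([256., 162.]))
   (0.6412, -0.1556, 2.7, np.float64(112.4), np.float64(54.1), array([314., 157.]))
   (0.6353, -0.0538, 4.6, np.float64(135.0), np.float64(39.6), array([280., 160.]))
bars T
mat T
   (0.4871, -0.4016, 3.1, np.float64(200.0), np.float64(100.1), array([395., 205.]))
mat S
   (0.4882, -0.4015, 4.1, np.float64(201.8), np.float64(101.5), array([180., 241.]))
```

```bash
python3 - <<'E'
from meas import *
import pickle
T=pickle.load(open('top0.pkl','rb'));S=pickle.load(open('scene0.pkl','rb'))
def pr(n,l):
    print(n); [print('  ',x) for x in l]
for n,F,tb,sb in(('T',T,(278,316,200,255),(372,420,165,250)),('S',S,(258,298,193,238),(155,200,205,270))):
    h=hsv(F);H,s,V=h[...,0],h[...,1],h[...,2]
    for th in(80,92): pr(f'tray {n} {th}',rect(F,box(V<th,*tb),.022))
    orange=(H>3)&(H<24)&(s>80)
    for th in (45,): pr(f'handle {n}{th}',rect(F,box(V<th,*sb),.041))
    pr('bin '+n,rect(F,box((s<70)&(V>=60),sb[0]+8,sb[1]-6,sb[2]+5,sb[3]-5),.032))
    # small blobs
h=hsv(S);
for p in((467,208),(170,280),(223,212)): print(p,ray(S,*p,0.03).round(3))
for p in((95,224),(398,146),(353,227),(203,167)): print(p,ray(T,*p,0.05).round(3))
E
```

```text
tray T 80
   (0.4137, -0.1229, -21.2, np.float64(124.7), np.float64(59.4), array([305., 234.]))
   (0.4355, -0.0694, -18.2, np.float64(112.3), np.float64(50.6), array([288., 223.]))
tray T 92
   (0.4242, -0.0974, 9.3, np.float64(119.8), np.float64(77.3), array([297., 229.]))
handle T45
   (0.5407, -0.4136, 5.3, np.float64(58.4), np.float64(15.3), array([402., 187.]))
bin T
   (0.4132, -0.3946, 87.5, np.float64(101.1), np.float64(89.9), array([391., 236.]))
   (0.5005, -0.4007, -1.4, np.float64(190.9), np.float64(102.8), array([403., 194.]))
tray S 80
   (0.4568, -0.1134, 40.6, np.float64(124.4), np.float64(58.9), array([271., 223.]))
   (0.4155, -0.0717, 36.7, np.float64(109.5), np.float64(51.3), array([280., 209.]))
tray S 92
   (0.4374, -0.0955, 8.1, np.float64(123.3), np.float64(80.0), array([275., 216.]))
handle S45
   (0.5438, -0.4129, 5.7, np.float64(60.7), np.float64(12.2), array([171., 245.]))
bin S
   (0.4656, -0.4238, -1.4, np.float64(125.6), np.float64(64.3), array([171., 222.]))
(467, 208) [0.442 0.523 0.03 ]
(170, 280) [ 0.657 -0.405  0.03 ]
(223, 212) [ 0.42 -0.26  0.03]
(95, 224) [0.449 0.507 0.05 ]
(398, 146) [ 0.664 -0.407  0.05 ]
(353, 227) [ 0.423 -0.263  0.05 ]
(203, 167) [0.614 0.182 0.05 ]
```

```bash
python3 - <<'E'
from meas import *
import pickle
T=pickle.load(open('top0.pkl','rb'));S=pickle.load(open('scene0.pkl','rb'))
c=[ray(T,135+x/3.9-.37,125+y/3.9-.37,.022)[:2] for x,y in((578,340),(655,330),(690,465),(603,480))]
c=np.array(c);print(c.round(4),c.mean(0),np.linalg.norm(np.diff(c,axis=0),axis=1))
for n,F,tb in(('T',T,(278,316,200,255)),('S',S,(258,298,193,238))):
    f=cv2.GaussianBlur(F['frame'],(3,3),0).astype(int);m=f[...,0]+f[...,2]-2*f[...,1]
    for th in(3,5,7):print(n,th,[r for r in rect(F,box(m>th,*tb),.022 if th<7 else .012) if r[3]>60])
E
```

```text
[[ 0.4759 -0.056 ]
 [ 0.4824 -0.1161]
 [ 0.377  -0.1403]
 [ 0.3668 -0.0729]] [ 0.42551766 -0.0963203 ] [0.06043934 0.1081547  0.06819139]
T 3 [(0.4273, -0.09, 9.7, np.float64(117.5), np.float64(73.5), array([295., 228.]))]
T 5 [(0.4265, -0.0905, 9.7, np.float64(111.1), np.float64(69.3), array([295., 228.]))]
T 7 [(0.426, -0.0915, 8.7, np.float64(107.2), np.float64(66.7), array([295., 229.]))]
S 3 [(0.4345, -0.0896, 9.4, np.float64(116.9), np.float64(67.5), array([278., 214.]))]
S 5 [(0.4364, -0.0935, 9.3, np.float64(99.4), np.float64(54.7), array([275., 216.]))]
S 7 []
```

```bash
cat > go.py <<'E'
import sys
from h import *
# go.py x y z yawdeg : prints turn units, and tool-axis shifts in units of 20 mm (after the turn)
o=get_obs();M=R.from_rotvec(o['tcp_rot']).as_matrix();p=np.array(o['tcp_pos'])
yaw=np.degrees(np.arctan2(M[1,0],M[0,0]));a=list(map(float,sys.argv[1:]))
print('t',round(o['time_s'],2),'pos',p.round(4),'yaw',round(yaw,2),'tilt',np.degrees(np.arccos(-M[2,2])).round(2),'w',round(o['gripper_width']*87,1),'gf',round(o['grasp_force'],1),'F',np.round(o['ft_force'],1),'q6',round(o['joint_positions'][5],2))
if a:
    d=(a[3]-yaw+90)%180-90;y=np.radians(yaw+d);D=np.array(a[:3])-p
    print('turn',round(-d/4,2),'x',round((D[0]*np.cos(y)+D[1]*np.sin(y))/.02,2),'y',round((D[0]*np.sin(y)-D[1]*np.cos(y))/.02,2),'z',round(-D[2]/.02,2))
E
python3 go.py .427 -.091 .1 9.4
```

```text
t 0.1 pos [ 0.1375 -0.6092  0.2296] yaw 12.71 tilt 0.1 w 87.2 gf 0.0 F [-0.5 -0.1 -0.6] q6 -0.13
turn 0.83 x 18.51 y -23.2 z 6.48
```

```bash
python3 -m jog '0 0 0 .83 87;.77 -.97 0 0 87;.77 -.97 0 0 87;.77 -.97 0 0 87;.77 -.97 0 0 87;.77 -.97 0 0 87;.77 -.97 0 0 87;.77 -.97 0 0 87;.77 -.97 0 0 87;.77 -.97 0 0 87' 20
python3 -m jog '.77 -.97 0 0 87;.77 -.97 0 0 87;.77 -.97 0 0 87;.77 -.97 0 0 87;.77 -.97 0 0 87;.77 -.97 0 0 87;.77 -.97 0 0 87;.77 -.97 0 0 87;.77 -.97 .8 0 87;.77 -.97 .8 0 87'
python3 -m jog '.77 -.97 .8 0 87;.77 -.97 .8 0 87;.77 -.97 .8 0 87;.77 -.97 .8 0 87;.77 -.97 .8 0 87;0 0 .8 0 87;0 0 0 0 87;0 0 0 0 87'
python3 go.py .427 -.091 .012 9.4
```

```text
time_s: 1.35
tcp_pos: [0.2464, -0.4135, 0.2305]
tcp_rot: [-3.131, -0.257, -0.0]
ft_force: [-0.8, -0.2, 1.3]
gripper_width: 1.001
grasp_force: 0.0
time_s: 2.6
tcp_pos: [0.3665, -0.1971, 0.1984]
tcp_rot: [3.13, 0.257, 0.001]
ft_force: [0.2, -0.7, -0.4]
gripper_width: 0.999
grasp_force: 0.0
time_s: 3.6
tcp_pos: [0.4262, -0.0906, 0.103]
tcp_rot: [3.131, 0.256, 0.001]
ft_force: [-0.5, 0.4, -0.4]
gripper_width: 0.995
grasp_force: 0.0
t 3.6 pos [ 0.4262 -0.0906  0.103 ] yaw 9.35 tilt 0.03 w 86.5 gf 0.0 F [-0.5  0.4 -0.4] q6 1.02
turn -0.01 x 0.04 y 0.02 z 4.55
```

```bash
python3 -m jog '.04 .02 1 0 87;0 0 1 0 87;0 0 1 0 87;0 0 1 0 87;0 0 .55 0 87;0 0 0 0 60;0 0 0 0 60;0 0 0 0 60;0 0 0 0 60;0 0 0 0 60' 12
python3 go.py .6417 -.1556 .1 3.7
```

```text
time_s: 4.85
tcp_pos: [0.4278, -0.0906, 0.0124]
tcp_rot: [3.13, 0.257, 0.002]
ft_force: [-0.6, 0.5, 6.6]
gripper_width: 0.76
grasp_force: 12.0
t 4.85 pos [ 0.4278 -0.0906  0.0124] yaw 9.39 tilt 0.09 w 66.1 gf 12.0 F [-0.6  0.5  6.6] q6 1.02
turn 1.42 x 10.46 y 3.93 z -4.38
```

```bash
python3 -m jog '0 0 -.6 0 60;0 0 -1 0 60;0 0 -1 0 60;0 0 -1 0 60;0 0 0 .71 60;0 0 0 .71 60;.8 .3 0 0 60;.8 .3 0 0 60;.8 .3 0 0 60;.8 .3 0 0 60'
python3 -m jog '.8 .3 0 0 60;.8 .3 0 0 60;.8 .3 0 0 60;.8 .3 0 0 60;.8 .3 0 0 60;.8 .3 0 0 60;.8 .3 0 0 60;.8 .3 0 0 60;.8 .3 0 0 60;0 0 0 0 60'
python3 go.py .6417 -.1556 .0434 3.7
python3 - <<'E'
from meas import *
T=grab('top','t1.png');S=grab('scene','s1.png')
a=cv2.imread('pics/t1.png')[110:220,190:370];b=cv2.imread('pics/s1.png')[220:320,210:390]
cv2.imwrite('pics/c3.png',np.vstack([cv2.resize(a,(540,330)),cv2.resize(b,(450,250))[:, :].copy() if 0 else cv2.resize(b,(540,270))]))
E
```

```text
time_s: 6.1
tcp_pos: [0.4928, -0.1101, 0.0839]
tcp_rot: [-3.14, -0.102, 0.0]
ft_force: [-0.1, -0.5, -0.8]
gripper_width: 0.754
grasp_force: 12.0
time_s: 7.35
tcp_pos: [0.6402, -0.1549, 0.0839]
tcp_rot: [3.14, 0.102, 0.001]
ft_force: [0.1, 0.5, -1.4]
gripper_width: 0.757
grasp_force: 12.0
t 7.35 pos [ 0.6402 -0.1549  0.0839] yaw 3.71 tilt 0.02 w 65.8 gf 12.0 F [ 0.1  0.5 -1.4] q6 1.15
turn 0.0 x 0.07 y 0.04 z 2.02
```

```bash
python3 -m jog '.07 .04 .7 0 60;0 0 .7 0 60;0 0 .4 0 60;0 0 .2 0 60;0 0 0 0 60;0 0 0 0 76;0 0 0 0 76;0 0 0 0 76;0 0 0 0 76'
python3 -m jog '0 0 -1 0 76;0 0 -1 0 76;0 0 -1 0 76;0 0 -1 0 76;0 0 -1 0 80;-1 1 0 0 80;-1 1 0 0 80;-1 1 0 0 80;-1 1 0 0 80;-1 1 0 0 80'
python3 -m jog '-1 1 0 0 80;-1 1 0 0 80;-1 1 0 0 80;-1 1 0 0 80'
python3 go.py .537 -.4135 .15 5.5
python3 - <<'E'
from meas import *
T=grab('top','t2.png')
cv2.imwrite('pics/c4.png',cv2.resize(cv2.imread('pics/t2.png')[110:210,190:440],None,fx=3.2,fy=3.2,interpolation=cv2.INTER_CUBIC))
E
```

```text
time_s: 8.57
tcp_pos: [0.6412, -0.1554, 0.0437]
tcp_rot: [3.14, 0.102, 0.0]
ft_force: [-0.7, -0.5, 0.2]
gripper_width: 0.869
grasp_force: 0.0
time_s: 9.82
tcp_pos: [0.5472, -0.2623, 0.1444]
tcp_rot: [3.14, 0.102, 0.001]
ft_force: [-0.1, -0.9, 0.1]
gripper_width: 0.919
grasp_force: 0.0
time_s: 10.32
tcp_pos: [0.4726, -0.3474, 0.1445]
tcp_rot: [3.14, 0.102, 0.001]
ft_force: [0.0, -0.6, 0.2]
gripper_width: 0.919
grasp_force: 0.0
t 10.32 pos [ 0.4726 -0.3474  0.1445] yaw 3.71 tilt 0.03 w 79.9 gf 0.0 F [ 0.  -0.6  0.2] q6 0.74
turn -0.45 x 2.89 y 3.6 z -0.28
```

View pics/c4.png

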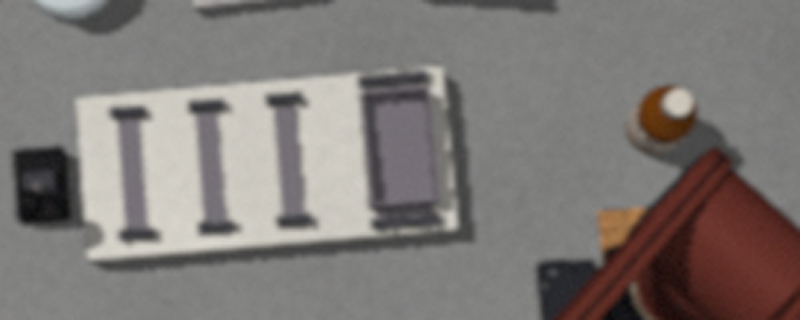

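The tray sits in the big bay between its bars (crop ~400,150). I'll check gaps numerically with rectified profiles.

```bash
cat > prof.py <<'E'
from meas import *
# mean brightness along the stage x (at offsets across y) about a bay centre, at height z
def prof(F,c,yaw,z,along,across,axis=0):
    g=cv2.cvtColor(F['frame'],cv2.COLOR_RGB2GRAY).astype(np.float32);y=np.radians(yaw)
    e=np.array([[np.cos(y),np.sin(y)],[-np.sin(y),np.cos(y)]])
    if axis: e=e[::-1]
    uv=np.array([[proj(F,[*(np.array(c)+a*e[0]+b*e[1]),z]) for b in across] for a in along],np.float32)
    return cv2.remap(g,uv[...,0],uv[...,1],cv2.INTER_LINEAR).mean(1)
E
python3 - <<'E'
from prof import *
F=grab('top')
a=np.arange(-84,85,3)/1000
print('x',[(int(i*1000),int(v)) for i,v in zip(a,prof(F,(.6417,-.1556),3.7,.045,a,np.arange(-20,21,4)/1000))])
b=np.arange(-54,55,3)/1000
for n,r in(('far bar',[.066,.069,.072]),('farhalf',np.arange(.02,.045,.004)),('nearhalf',np.arange(-.045,-.02,.004)),('near bar',[-.072,-.069,-.066])):
    print(n,[(int(i*1000),int(v)) for i,v in zip(b,prof(F,(.6417,-.1556),3.7,.045,b,r,1))])
E
```

```text
x [(-84, 99), (-81, 125), (-78, 119), (-75, 88), (-72, 69), (-69, 70), (-66, 76), (-63, 75), (-60, 68), (-57, 65), (-54, 80), (-51, 102), (-48, 110), (-45, 111), (-42, 110), (-39, 110), (-36, 109), (-33, 110), (-30, 111), (-27, 111), (-24, 111), (-21, 111), (-18, 110), (-15, 110), (-12, 109), (-9, 110), (-6, 111), (-3, 111), (0, 111), (3, 111), (6, 111), (9, 110), (12, 110), (15, 110), (18, 111), (21, 111), (24, 112), (27, 111), (30, 111), (33, 111), (36, 111), (39, 109), (42, 98), (45, 80), (48, 66), (51, 65), (54, 82), (57, 94), (60, 84), (63, 66), (66, 64), (69, 84), (72, 116), (75, 133), (78, 130), (81, 124), (84, 123)]
far bar [(-54, 122), (-51, 128), (-48, 153), (-45, 179), (-42, 190), (-39, 182), (-36, 162), (-33, 136), (-30, 109), (-27, 92), (-24, 89), (-21, 89), (-18, 89), (-15, 87), (-12, 85), (-9, 85), (-6, 88), (-3, 91), (0, 93), (3, 91), (6, 87), (9, 86), (12, 88), (15, 89), (18, 87), (21, 85), (24, 86), (27, 91), (30, 109), (33, 143), (36, 177), (39, 195), (42, 198), (45, 198), (48, 198), (51, 199), (54, 198)]
farhalf [(-54, 72), (-51, 83), (-48, 105), (-45, 121), (-42,
[... 489 characters left out ...]
 (-24, 111), (-21, 114), (-18, 114), (-15, 114), (-12, 114), (-9, 114), (-6, 114), (-3, 114), (0, 114), (3, 114), (6, 114), (9, 114), (12, 114), (15, 109), (18, 94), (21, 76), (24, 68), (27, 75), (30, 99), (33, 138), (36, 176), (39, 197), (42, 201), (45, 201), (48, 201), (51, 201), (54, 200)]
near bar [(-54, 71), (-51, 86), (-48, 129), (-45, 173), (-42, 192), (-39, 186), (-36, 165), (-33, 135), (-30, 105), (-27, 83), (-24, 71), (-21, 69), (-18, 70), (-15, 72), (-12, 74), (-9, 75), (-6, 74), (-3, 73), (0, 71), (3, 70), (6, 70), (9, 72), (12, 71), (15, 70), (18, 72), (21, 72), (24, 75), (27, 82), (30, 101), (33, 138), (36, 177), (39, 196), (42, 202), (45, 200), (48, 200), (51, 199), (54, 199)]
```

Tray edges coincide with the bar ends on both sides, and the end gaps agree within about 1 mm. Now the scoop.

```bash
python3 -m jog '0 0 0 -.45 60;.58 .72 0 0 45;.58 .72 0 0 45;.58 .72 0 0 45;.58 .72 0 0 45;.58 .72 0 0 45;0 0 0 0 45;0 0 0 0 45'
python3 go.py .5415 -.413 .023 5.5
```

```text
time_s: 11.42
tcp_pos: [0.5379, -0.4116, 0.1433]
tcp_rot: [-3.137, -0.153, 0.001]
ft_force: [-0.6, -0.5, 0.4]
gripper_width: 0.517
grasp_force: 0.0
t 11.43 pos [ 0.5379 -0.4116  0.1433] yaw 5.59 tilt 0.06 w 45.0 gf 0.0 F [-0.6 -0.5  0.4] q6 0.7
turn 0.02 x 0.17 y 0.09 z 6.01
```

```bash
python3 -m jog '.17 .09 1 0 45;0 0 1 0 45;0 0 1 0 45;0 0 1 0 45;0 0 1 0 45;0 0 1 0 45;0 0 0 0 10;0 0 0 0 10;0 0 0 0 10;0 0 0 0 10' 50
python3 -m jog '0 0 0 0 10;0 0 -.5 0 10;0 0 -.5 0 10;0 0 -.5 0 10;0 0 -.5 0 10;0 0 0 0 10'
python3 go.py 
python3 - <<'E'
from meas import *
S=grab('scene','s3.png')
cv2.imwrite('pics/c5.png',cv2.resize(cv2.imread('pics/s3.png')[170:300,100:300],None,fx=3.5,fy=3.5,interpolation=cv2.INTER_CUBIC))
E
```

```text
time_s: 12.68
tcp_pos: [0.5419, -0.4148, 0.0247]
tcp_rot: [3.136, 0.151, 0.002]
ft_force: [0.6, 0.8, 2.4]
gripper_width: 0.177
grasp_force: 49.7
time_s: 13.42
tcp_pos: [0.542, -0.4149, 0.0652]
tcp_rot: [3.136, 0.151, 0.003]
ft_force: [0.1, 0.3, -2.6]
gripper_width: 0.175
grasp_force: 49.6
t 13.43 pos [ 0.542  -0.4149  0.0652] yaw 5.51 tilt 0.15 w 15.2 gf 49.6 F [ 0.1  0.3 -2.6] q6 0.71
```

View pics/c5.png

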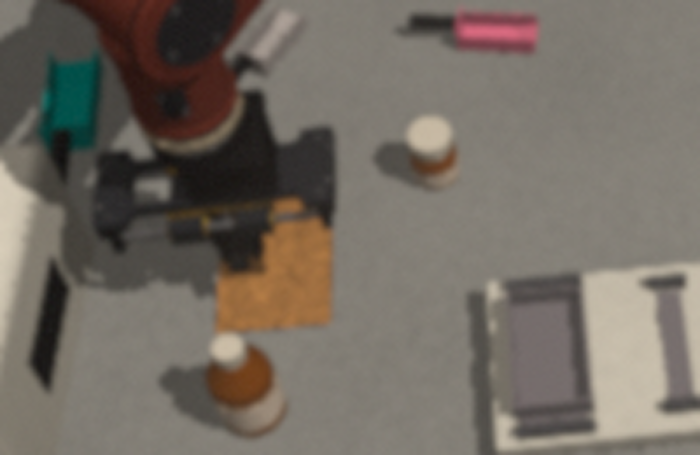

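```bash
python3 -m jog '0 0 -1 0 10;0 0 -1 0 10;0 0 -1 0 10;0 0 -1 0 10;0 0 -1 0 10;0 0 -1 0 10;0 0 -1 0 10;0 0 0 .45 10;0 0 0 0 10' 50
python3 go.py .7265 -.150 .2 3.7; python3 -c "
from station import get_obs;o=get_obs();print(o['wrist_torque'])"
```

```text
time_s: 14.6
tcp_pos: [0.541, -0.4139, 0.2028]
tcp_rot: [-3.139, -0.101, 0.001]
ft_force: [-0.0, 0.1, -2.3]
gripper_width: 0.176
grasp_force: 49.6
t 14.6 pos [ 0.541  -0.4139  0.2028] yaw 3.67 tilt 0.06 w 15.3 gf 49.6 F [-0.   0.1 -2.3] q6 0.74
turn -0.01 x 10.11 y -12.57 z 0.14
[ 0.06561014 -0.09606039  0.03689513]
```

```bash
python3 -m jog '.4 -.5 0 0 10;.7 -.85 0 0 10;.7 -.85 0 0 10;.7 -.85 0 0 10;.7 -.85 0 0 10;.7 -.85 0 0 10;.7 -.85 0 0 10;.7 -.85 0 0 10;.7 -.85 0 0 10;.7 -.85 0 0 10' 50
python3 -m jog '.7 -.85 0 0 10;.7 -.85 0 0 10;.7 -.85 0 0 10;.7 -.85 0 0 10;.5 -.6 0 0 10;.1 -.4 0 0 10;0 0 0 0 10;0 0 0 0 10'
python3 go.py .7265 -.150 .2 3.7; cat > wt.py <<'E'
from station import get_obs;o=get_obs();print(o['wrist_torque'].round(3),o['ft_force'].round(2),o['grasp_force'].round(1))
E
python3 wt.py
python3 - <<'E'
from meas import *
S=grab('scene','s4.png');T=grab('top','t4.png')
a=cv2.imread('pics/s4.png')[170:310,180:360];b=cv2.imread('pics/t4.png')[90:230,230:410]
cv2.imwrite('pics/c6.png',cv2.resize(np.hstack([a,b]),None,fx=2.2,fy=2.2,interpolation=cv2.INTER_CUBIC))
E
```

```text
time_s: 15.85
tcp_pos: [0.6653, -0.2417, 0.2035]
tcp_rot: [3.14, 0.102, -0.0]
ft_force: [-0.0, 0.2, -1.3]
gripper_width: 0.182
grasp_force: 49.6
time_s: 16.85
tcp_pos: [0.7263, -0.1513, 0.2036]
tcp_rot: [3.14, 0.101, -0.0]
ft_force: [0.4, 0.2, -2.1]
gripper_width: 0.179
grasp_force: 49.6
t 16.85 pos [ 0.7263 -0.1513  0.2036] yaw 3.68 tilt 0.02 w 15.5 gf 49.6 F [ 0.4  0.2 -2.1] q6 1.2
turn -0.01 x 0.01 y -0.06 z 0.18Traceback (most recent call last):
  File "wt.py", line 1, in <module>
    from station import get_obs;o=get_obs();print(o['wrist_torque'].round(3),o['ft_force'].round(2),o['grasp_force'].round(1))
                                                                                                    ^^^^^^^^^^^^^^^^^^^^^^
AttributeError: 'float' object has no attribute 'round'
```

View pics/c6.png

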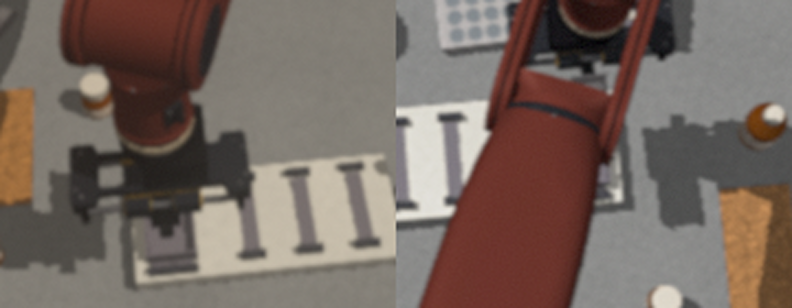

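```bash
sed -i "s/o\['grasp_force'\].round(1)/round(o['grasp_force'],1)/" wt.py; python3 wt.py
python3 -m jog '0 -.06 .5 0 10;0 0 0 0 10;0 0 0 0 10' 25 >/dev/null; python3 wt.py
python3 -m jog '0 0 .5 0 10;0 0 0 0 10;0 0 0 0 10' 15 >/dev/null; python3 wt.py
python3 -m jog '0 0 0 0 10;0 0 0 0 10;0 0 0 0 10' 11 >/dev/null; python3 wt.py;python3 go.py
```

```text
[ 0.006 -0.103  0.052] [-0.04  0.28 -1.85] 49.6
[ 0.006 -0.221  0.063] [-0.02  0.15 -1.52] 25.0
[ 0.061 -0.056 -0.005] [ 0.01  0.55 -1.31] 15.0
[ 0.043 -0.038 -0.029] [-0.45 -0.43 -0.99] 11.0
t 18.07 pos [ 0.7267 -0.1495  0.1837] yaw 3.71 tilt 0.02 w 16.0 gf 11.0 F [-0.5 -0.4 -1. ] q6 1.2
```

```bash
for i in 1 2 3 4; do python3 -m jog '0 0 0 0 10' 11 >/dev/null; python3 wt.py;done
python3 - <<'E'
from meas import *
S=grab('scene','s5.png');T=grab('top','t5.png')
a=cv2.imread('pics/s5.png')[200:310,210:310];b=cv2.imread('pics/t5.png')[90:200,270:370]
cv2.imwrite('pics/c7.png',cv2.resize(np.hstack([a,b]),None,fx=3.9,fy=3.9,interpolation=cv2.INTER_CUBIC))
E
```

```text
[ 0.029 -0.077  0.017] [ 0.68  0.97 -1.19] 11.0
[ 0.014 -0.077 -0.008] [ 0.36  0.26 -2.73] 11.0
[ 0.047 -0.089 -0.022] [-0.05 -0.29 -1.54] 11.0
[ 0.044 -0.069  0.015] [-0.11 -0.24 -1.95] 11.0
```

View pics/c7.png

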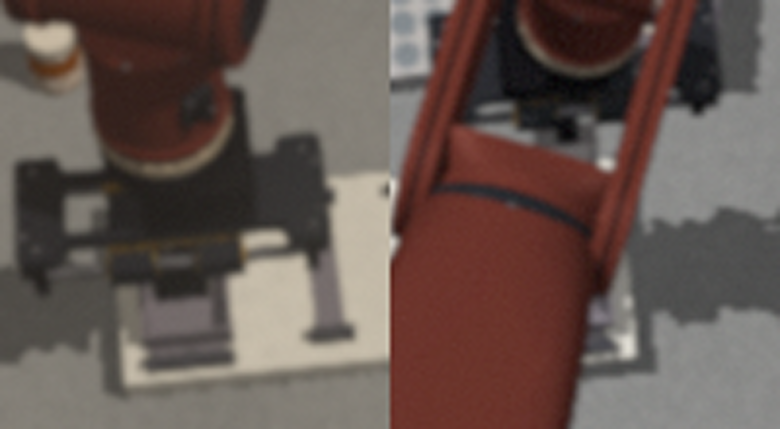

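```bash
cat > av.py <<'E'
# averaged wrist reading over camera ticks (time passes 0.05 s each), and scoop look from the scene camera
from h import *
L=[];t=[]
for i in range(8):
    grab('top');o=get_obs();L.append(np.r_[o['wrist_torque'],o['ft_force']])
print('mean torque',np.mean(L,0)[:3].round(3),'F',np.mean(L,0)[3:].round(2),'t',round(o['time_s'],2),'w',round(o['gripper_width']*87,1))
E
python3 av.py
python3 -m jog '0 0 0 0 10;0 0 0 0 10;0 0 0 0 10' 8 >/dev/null; python3 av.py
python3 -m jog '0 0 0 0 10;0 0 0 0 10;0 0 0 0 10' 6 >/dev/null; python3 av.py
```

```text
mean torque [ 0.01  -0.087  0.016] F [-0.03  0.18 -1.78] t 19.07 w 16.0
mean torque [-0.004 -0.068 -0.019] F [-0.04  0.01 -1.5 ] t 19.85 w 15.8
mean torque [ 0.005 -0.016 -0.   ] F [ 0.08  0.14 -1.15] t 20.62 w 16.0
```

Weight fell from 1.78 to 1.15 N, so the chips have left the scoop. Checking where they are.

```bash
python3 - <<'E'
from meas import *
S=grab('scene','s6.png');T=grab('top','t6.png')
a=cv2.imread('pics/s6.png')[215:305,215:305];b=cv2.imread('pics/t6.png')[90:200,280:360]
a=cv2.resize(a,(430,430),interpolation=cv2.INTER_CUBIC);b=cv2.resize(b,(313,430),interpolation=cv2.INTER_CUBIC)
cv2.imwrite('pics/c8.png',np.hstack([a,b]))
E
```

```text
(no output)
```

View pics/c8.png

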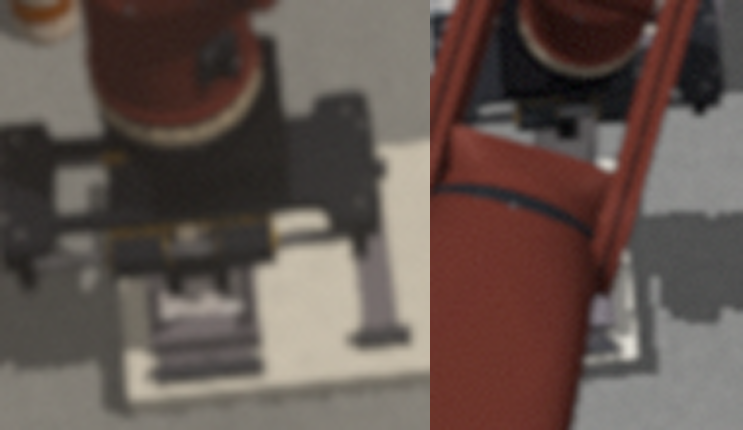

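```bash
python3 -m jog '-.5 0 -.3 0 10;-.5 0 0 0 10;-.5 0 0 0 10;-.5 0 0 0 10;-.5 0 0 0 10;0 0 -.5 0 10;0 0 .5 0 10;0 0 -.5 0 10;0 0 .5 0 10;0 0 0 0 10' 5
python3 av.py
```

```text
time_s: 21.98
tcp_pos: [0.676, -0.1524, 0.1879]
tcp_rot: [-3.139, -0.102, 0.003]
ft_force: [0.6, -0.9, -2.4]
gripper_width: 0.186
grasp_force: 5.0
mean torque [ 0.039 -0.019 -0.01 ] F [-0.05  0.15 -1.21] t 22.38 w 16.3
```

```bash
python3 -m jog '0 0 -1 0 10;0 0 -1 0 10;0 0 -1 0 10;0 0 -1 0 10;0 0 0 0 10' 15
python3 go.py .4518 -.4038 .26 3.6
python3 - <<'E'
from h import *
grab('top','t7.png')
E
```

```text
time_s: 23.0
tcp_pos: [0.678, -0.1531, 0.2731]
tcp_rot: [3.138, 0.102, 0.008]
ft_force: [0.0, -0.5, -1.6]
gripper_width: 0.184
grasp_force: 15.0
t 23.0 pos [ 0.678  -0.1531  0.2731] yaw 3.71 tilt 0.3 w 16.0 gf 15.0 F [ 0.  -0.5 -1.6] q6 1.17
turn 0.03 x -12.07 y 11.8 z 0.66
```

```bash
python3 -m jog '-.4 .4 0 0 10;-.8 .8 0 0 10;-.8 .8 0 0 10;-.8 .8 0 0 10;-.8 .8 0 0 10;-.8 .8 0 0 10;-.8 .8 0 0 10;-.8 .8 0 0 10;-.8 .8 0 0 10;-.8 .8 0 0 10' 15
python3 -m jog '-.8 .8 0 0 10;-.8 .8 0 0 10;-.8 .8 0 0 10;-.8 .8 0 0 10;-.8 .6 0 0 10;-.47 .2 0 0 10;0 0 0 0 10;0 0 0 0 10'
python3 go.py .4518 -.4038 .15 3.6
python3 - <<'E'
from h import *
grab('top','t8.png');grab('scene','s8.png')
a=cv2.imread('pics/t8.png')[120:240,300:440];b=cv2.imread('pics/s8.png')[180:300,130:270]
cv2.imwrite('pics/c9.png',cv2.resize(np.hstack([a,b]),None,fx=2.8,fy=2.8,interpolation=cv2.INTER_CUBIC))
E
```

```text
time_s: 24.3
tcp_pos: [0.5338, -0.3153, 0.2695]
tcp_rot: [-3.14, -0.102, -0.0]
ft_force: [-0.4, 0.4, -1.7]
gripper_width: 0.184
grasp_force: 15.0
time_s: 25.3
tcp_pos: [0.4512, -0.3994, 0.2696]
tcp_rot: [-3.14, -0.102, -0.001]
ft_force: [-0.6, -0.4, -1.7]
gripper_width: 0.181
grasp_force: 15.0
t 25.3 pos [ 0.4512 -0.3994  0.2696] yaw 3.73 tilt 0.03 w 15.8 gf 15.0 F [-0.6 -0.4 -1.7] q6 0.65
turn 0.03 x 0.02 y 0.22 z 5.98
```

View pics/c9.png

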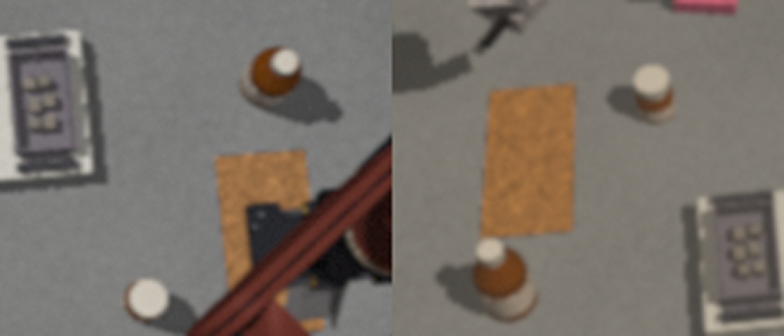

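All six chips lie in the tray (left crop 40,105; right 748,252) and the mat is clear. Laying the scoop down.

```bash
python3 -m jog '0 .22 1 0 10;0 0 1 0 10;0 0 1 0 10;0 0 1 0 10;0 0 1 0 10;0 0 .75 0 10;0 0 .25 0 10;0 0 0 0 10' 10
python3 av.py;python3 -m jog '0 0 .25 0 10;0 0 .25 0 10;0 0 0 0 10' 10 >/dev/null;python3 av.py;python3 go.py
```

```text
time_s: 26.4
tcp_pos: [0.4511, -0.4043, 0.1495]
tcp_rot: [-3.14, -0.102, -0.0]
ft_force: [-0.0, 0.1, -1.2]
gripper_width: 0.182
grasp_force: 10.0
mean torque [ 0.008 -0.023 -0.006] F [-0.11  0.11 -1.08] t 26.8 w 15.7
mean torque [ 0.024 -0.032 -0.026] F [ 0.12 -0.25 -1.26] t 27.57 w 16.2
t 27.57 pos [ 0.4512 -0.4043  0.1397] yaw 3.71 tilt 0.02 w 16.2 gf 10.0 F [-0.1 -0.2 -1.3] q6 0.65
```

```bash
for i in 1 2 3; do python3 -m jog '0 0 .25 0 10;0 0 0 0 10' 6 >/dev/null;python3 av.py;done;python3 go.py
```

```text
mean torque [ 0.018 -0.013  0.015] F [ 0.23  0.   -1.42] t 28.23 w 15.8
mean torque [ 0.009 -0.011 -0.001] F [ 0.07  0.1  -1.52] t 28.88 w 15.8
mean torque [-0.109 -0.068  0.   ] F [ 0.4  -0.19 -0.15] t 29.52 w 15.8
t 29.52 pos [ 0.4511 -0.4043  0.1246] yaw 3.71 tilt 0.0 w 15.8 gf 6.0 F [ 0.8  0.3 -0.5] q6 0.65
```

```bash
python3 -m jog '0 0 -.4 0 10;-.85 0 0 0 10;-.8 0 0 0 10;0 0 .3 0 10;0 0 .15 0 10;0 0 0 0 10' 5 >/dev/null; python3 wt.py
python3 -m jog '.45 0 .1 0 10;.45 0 .1 0 10;.57 0 .17 0 10;.57 0 .17 0 10;.53 0 .25 0 10;.53 0 .25 0 10;0 0 0 0 10;0 0 0 0 10' 5;python3 av.py
python3 - <<'E'
from h import *
grab('top','t9.png');grab('scene','s9.png')
a=cv2.imread('pics/t9.png')[140:260,340:440];b=cv2.imread('pics/s9.png')[160:280,120:220]
cv2.imwrite('pics/c10.png',cv2.resize(np.hstack([a,b]),None,fx=4,fy=4,interpolation=cv2.INTER_CUBIC))
E
```

```text
[ 0.068 -0.005  0.004] [ 0.05  0.03 -0.75] 5.0
time_s: 31.28
tcp_pos: [0.4799, -0.4023, 0.1026]
tcp_rot: [-3.14, -0.102, 0.0]
ft_force: [-0.2, -0.3, -1.5]
gripper_width: 0.185
grasp_force: 5.0
mean torque [ 0.025 -0.045 -0.005] F [-0.07 -0.05 -1.46] t 31.68 w 15.9
```

View pics/c10.png

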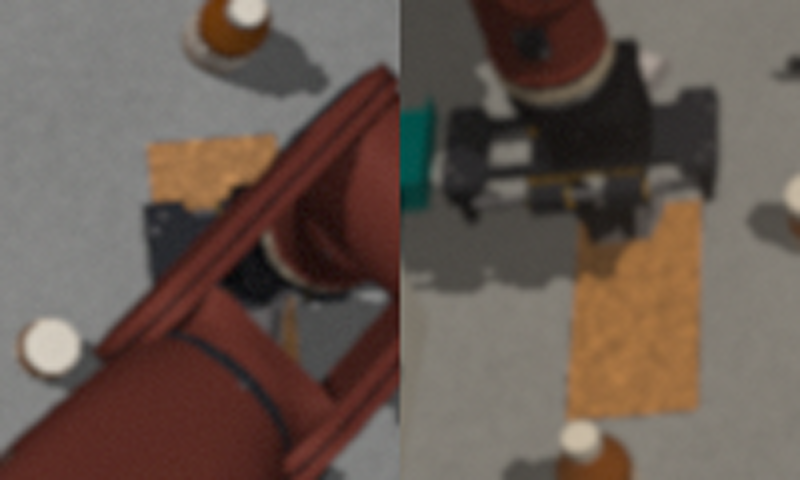

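```bash
python3 -m jog '.45 0 .4 0 10;.45 0 .4 0 10;.4 0 .45 0 10;.4 0 .45 0 10;0 0 0 0 10' 5;python3 av.py
python3 -m jog '.33 0 .48 0 10;.33 0 .48 0 10;.25 0 .53 0 10;0 0 0 0 10' 5;python3 av.py; python3 go.py .5396 -.3982 .0237 3.6
```

```text
time_s: 32.4
tcp_pos: [0.5143, -0.3994, 0.0674]
tcp_rot: [-3.139, -0.103, 0.001]
ft_force: [0.3, -0.7, -1.9]
gripper_width: 0.183
grasp_force: 5.0
mean torque [ 0.044  0.007 -0.014] F [ 0.02 -0.08 -1.18] t 32.8 w 15.5
time_s: 33.3
tcp_pos: [0.5319, -0.3981, 0.0371]
tcp_rot: [-3.138, -0.103, 0.002]
ft_force: [-0.4, -0.1, -1.5]
gripper_width: 0.183
grasp_force: 5.0
mean torque [ 0.016 -0.005 -0.02 ] F [ 0.04  0.03 -0.89] t 33.7 w 16.0
t 33.7 pos [ 0.5322 -0.3991  0.0393] yaw 3.7 tilt 0.03 w 16.0 gf 5.0 F [-0.6  0.3 -0.3] q6 0.74
turn 0.02 x 0.37 y -0.02 z 0.78
```

```bash
python3 -m jog '.2 0 .4 0 10;.17 0 .38 0 10;0 0 0 0 10;0 0 0 0 10' 5;python3 av.py
python3 -m jog '0 0 0 0 40;0 0 0 0 40;0 0 0 0 40;0 0 0 0 40' 5;python3 -m jog '0 0 -1 0 40;0 0 -1 0 40;0 0 -1 0 40;0 0 -1 0 40;0 0 -1 0 40;0 -1 -1 0 40;0 -1 0 0 40;0 -1 0 0 40;0 -1 0 0 40;0 -1 0 0 40'
python3 -m jog '.5 -1 0 0 87;.5 -1 0 0 87;.5 -1 0 0 87;.5 -1 0 0 87;.5 -1 0 0 87;.5 -1 0 0 87;.5 -1 0 0 87;.5 -1 0 0 87;0 -1 0 0 87;0 -1 0 0 87'
python3 - <<'E'
from h import *
grab('top','t10.png');grab('scene','s10.png')
a=cv2.imread('pics/t10.png')[100:260,200:440];b=cv2.imread('pics/s10.png')[170:300,130:390]
cv2.imwrite('pics/c11.png',np.vstack([cv2.resize(a,(480,320)),cv2.resize(b,(480,240))]))
E
```

```text
time_s: 34.2
tcp_pos: [0.5398, -0.3986, 0.0234]
tcp_rot: [3.14, 0.102, 0.0]
ft_force: [1.2, -0.3, 0.5]
gripper_width: 0.187
grasp_force: 5.0
mean torque [-0.101 -0.23   0.026] F [ 0.91 -0.56  1.09] t 34.6 w 15.7
time_s: 35.1
tcp_pos: [0.5394, -0.3984, 0.0232]
tcp_rot: [-3.14, -0.102, 0.0]
ft_force: [0.1, 0.3, 0.3]
gripper_width: 0.447
grasp_force: 0.0
time_s: 36.35
tcp_pos: [0.5325, -0.2969, 0.1424]
tcp_rot: [-3.139, -0.102, 0.002]
ft_force: [0.2, -0.2, -0.7]
gripper_width: 0.46
grasp_force: 0.0
time_s: 37.6
tcp_pos: [0.5996, -0.0926, 0.1432]
tcp_rot: [-3.14, -0.102, 0.001]
ft_force: [0.1, 0.2, 0.1]
gripper_width: 0.998
grasp_force: 0.0
```

View pics/c11.png

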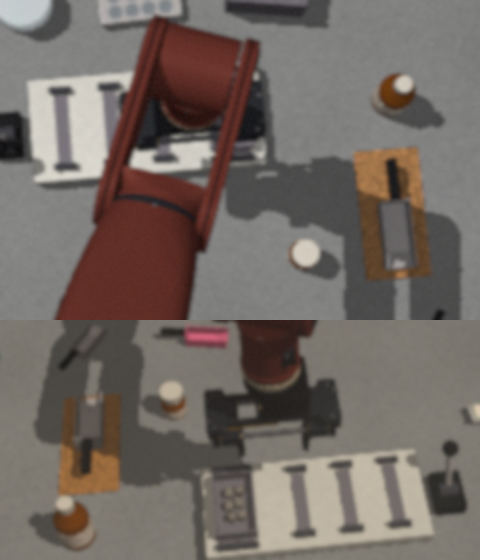

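Scoop lies flat and upright on the mat (top crop ~397,225). All six chips are in the tray. Re-measuring the carriers and the scoop.

```bash
cat > carr.py <<'E'
from meas import *
T=grab('top');S=grab('scene')
for n,F,b in(('T',T,(100,203,130,245)),('S',S,(375,460,195,290))):
    h=hsv(F);H,s,V=h[...,0],h[...,1],h[...,2];g=(H>45)&(H<80)&(s>80)
    print(n,'green',rect(F,box(g,*b),.016))
    if n=='T': print(n,'body',rect(F,box((V>140)|g,*b),.016))
E
cat > scoop.py <<'E'
from meas import *
T=grab('top');S=grab('scene')
for n,F,b in(('T',T,(372,420,165,250)),('S',S,(155,200,205,270))):
    h=hsv(F);V=h[...,2]
    print('handle',n,rect(F,box(V<45,*b),.041))
E
python3 carr.py;python3 scoop.py; python3 -m jog '0 0 -1 -1 87;0 0 -1 -1 87;0 0 -1 -1 87;0 0 0 -1 87;0 0 0 -1 87;0 0 0 -1 87;0 0 0 -1 87;0 0 0 -1 87;0 0 0 -1 87;0 0 0 -1 87' >/dev/null
python3 -m jog '0 0 0 -1 87;0 0 0 -1 87;0 0 0 -1 87;0 0 0 -1 87;0 0 0 -1 87;0 0 0 -1 87;0 0 0 -1 87;0 0 0 -1 87;0 0 0 -1 87;0 0 0 -1 87' >/dev/null
python3 -m jog '0 0 0 -1 60;0 0 0 -1 60;0 0 0 -1 60;0 0 0 -.25 60;0 0 0 0 60' >/dev/null
python3 go.py .461 .2985 .1 96.7;python3 scoop.py
```

```text
T green [(0.461, 0.3054, -84.1, np.float64(52.7), np.float64(22.5), array([165., 220.])), (0.6065, 0.3642, 0.4, np.float64(53.6), np.float64(21.7), array([146., 173.]))]
T body [(0.4628, 0.2987, -82.5, np.float64(96.5), np.float64(38.6), array([167., 219.])), (0.5988, 0.3648, -1.3, np.float64(93.8), np.float64(40.6), array([146., 175.]))]
S green [(0.6052, 0.3647, -1.0, np.float64(52.8), np.float64(22.8), array([429., 256.])), (0.4594, 0.3071, -83.1, np.float64(53.0), np.float64(20.6), array([400., 217.]))]
handle T [(0.534, -0.3977, 5.4, np.float64(60.3), np.float64(13.6), array([396., 189.]))]
handle S [(0.537, -0.3955, 5.3, np.float64(61.0), np.float64(12.3), array([176., 243.]))]
t 41.02 pos [ 0.5999 -0.0945  0.2033] yaw 96.61 tilt 0.0 w 60.8 gf 0.0 F [ 1.4 -0.5 -0.9] q6 -0.4
turn -0.02 x 20.33 y -4.6 z 5.17
handle T [(0.5351, -0.3971, 6.0, np.float64(58.1), np.float64(13.9), array([396., 189.]))]
handle S [(0.5372, -0.3955, 5.3, np.float64(61.5), np.float64(12.3), array([176., 243.]))]
```

```bash
python3 -m jog '.97 -.22 0 0 60;.97 -.22 0 0 60;.97 -.22 0 0 60;.97 -.22 0 0 60;.97 -.22 0 0 60;.97 -.22 0 0 60;.97 -.22 0 0 60;.97 -.22 0 0 60;.97 -.22 0 0 60;.97 -.22 0 0 60' >/dev/null
python3 -m jog '.97 -.22 0 0 60;.97 -.22 0 0 60;.97 -.22 0 0 60;.97 -.22 0 0 60;.97 -.22 1 0 60;.97 -.22 1 0 60;.97 -.22 1 0 60;.97 -.22 1 0 60;.97 -.22 1 0 60;.97 -.22 0 0 60' >/dev/null
python3 -m jog '.93 -.2 0 0 60;0 0 0 0 60;0 0 0 0 60' ; python3 go.py .461 .2985 .012 96.7;python3 carr.py
```

```text
time_s: 44.0
tcp_pos: [0.4616, 0.2992, 0.1042]
tcp_rot: [2.087, 2.347, 0.002]
ft_force: [0.6, -0.6, 0.0]
gripper_width: 0.691
grasp_force: 0.0
t 44.0 pos [0.4616 0.2992 0.1042] yaw 96.73 tilt 0.08 w 60.1 gf 0.0 F [ 0.6 -0.6  0. ] q6 0.31
turn 0.01 x -0.03 y -0.03 z 4.61
T green [(0.4622, 0.2924, 88.7, np.float64(27.8), np.float64(21.5), array([169., 219.])), (0.6097, 0.3652, -1.4, np.float64(46.9), np.float64(24.7), array([146., 172.]))]
T body [(0.4654, 0.2792, -81.8, np.float64(54.6), np.float64(38.0), array([174., 218.])), (0.6159, 0.3634, -1.4, np.float64(59.5), np.float64(37.6), array([146., 170.]))]
S green [(0.6052, 0.3647, -1.0, np.float64(52.8), np.float64(22.8), array([429., 256.])), (0.4587, 0.3093, -69.9, np.float64(57.0), np.float64(27.2), array([401., 217.]))]
```

```bash
python3 -m jog '-.03 -.03 1 0 60;0 0 1 0 60;0 0 1 0 60;0 0 1 0 60;0 0 .61 0 60;0 0 0 0 25;0 0 0 0 25;0 0 0 0 25;0 0 0 0 25;0 0 0 0 25' 20
python3 go.py
python3 -m jog '0 0 -1 0 25;0 0 -1 0 25;0 0 -1 0 25;0 0 -1 0 25;0 0 -1 0 25;0 0 -1 1 25;0 0 -1 1 25;0 0 -1 1 25;0 0 0 1 25;0 0 0 1 25' >/dev/null
python3 -m jog '0 0 0 1 25;0 0 0 1 25;0 0 0 1 25;0 0 0 1 25;0 0 0 1 25;0 0 0 1 25;0 0 0 1 25;0 0 0 1 25;0 0 0 1 25;0 0 0 1 25' >/dev/null
python3 -m jog '0 0 0 1 25;0 0 0 1 25;0 0 0 1 25;0 0 0 1 25;0 0 0 1 25;0 0 0 1 25;0 0 0 1 25;0 0 0 1 25;0 0 0 .25 25;0 0 0 0 25'
python3 go.py .6351 -.0537 .1 3.7
```

```text
time_s: 45.35
tcp_pos: [0.4612, 0.2988, 0.012]
tcp_rot: [2.087, 2.347, 0.002]
ft_force: [0.4, 0.5, 5.2]
gripper_width: 0.389
grasp_force: 20.0
t 45.35 pos [0.4612 0.2988 0.012 ] yaw 96.72 tilt 0.09 w 33.9 gf 20.0 F [0.4 0.5 5.2] q6 0.31
time_s: 49.1
tcp_pos: [0.4603, 0.2984, 0.1709]
tcp_rot: [3.14, 0.103, -0.001]
ft_force: [0.4, -0.6, -1.2]
gripper_width: 0.392
grasp_force: 20.0
t 49.1 pos [0.4603 0.2984 0.1709] yaw 3.77 tilt 0.03 w 34.1 gf 20.0 F [ 0.4 -0.6 -1.2] q6 1.94
turn 0.02 x 7.58 y 18.13 z 3.55
```

```bash
python3 -m jog '.4 .95 0 0 25;.4 .95 0 0 25;.4 .95 0 0 25;.4 .95 0 0 25;.4 .95 0 0 25;.4 .95 0 0 25;.4 .95 0 0 25;.4 .95 0 0 25;.4 .95 0 0 25;.4 .95 0 0 25' >/dev/null
python3 -m jog '.4 .95 0 0 25;.4 .95 0 0 25;.4 .95 0 0 25;.4 .95 0 0 25;.4 .95 0 0 25;.4 .95 0 0 25;.4 .95 0 0 25;.4 .95 0 0 25;.4 .95 0 0 25;0 0 0 0 25' >/dev/null
python3 go.py .6351 -.0537 .043 3.7
```

```text
t 51.6 pos [ 0.6361 -0.0536  0.1711] yaw 3.6 tilt 0.01 w 33.7 gf 20.0 F [ 0.2 -0.  -0.9] q6 1.3
turn -0.02 x -0.05 y 0.0 z 6.4
```

Lower, release, lift, and then rotate to head for carrier B (yaw −1.3) while re-measuring it.

```bash
python3 -m jog '-.05 0 1 0 25;0 0 1 0 25;0 0 1 0 25;0 0 1 0 25;0 0 1 0 25;0 0 .9 0 25;0 0 .3 0 25;0 0 .2 0 25;0 0 0 0 25' >/dev/null; python3 go.py .6351 -.0537 .043 3.7
python3 -m jog '0 0 0 0 48;0 0 0 0 48;0 0 0 0 48;0 0 -1 0 48;0 0 -1 0 48;0 0 -1 0 48;0 0 -1 0 48;0 0 -1 .6 48;0 0 -1 .6 48;0 0 -1 0 60'
python3 carr.py; python3 go.py .6 .3645 .18 -1
```

```text
t 52.73 pos [ 0.6349 -0.0521  0.0435] yaw 3.71 tilt 0.04 w 33.3 gf 20.0 F [ 0.6 -0.9 -0.9] q6 1.3
turn 0.0 x 0.0 y 0.08 z 0.03
time_s: 53.98
tcp_pos: [0.6346, -0.052, 0.1849]
tcp_rot: [3.141, -0.029, 0.001]
ft_force: [0.2, -0.4, 0.1]
gripper_width: 0.601
grasp_force: 0.0
T green [(0.6065, 0.3635, -1.4, np.float64(53.2), np.float64(21.7), array([146., 173.]))]
T body [(0.5988, 0.3642, 0.3, np.float64(94.7), np.float64(40.4), array([146., 175.]))]
S green [(0.6051, 0.3647, -1.0, np.float64(52.9), np.float64(22.8), array([429., 256.]))]
t 54.08 pos [ 0.6364 -0.0524  0.1871] yaw -1.04 tilt 0.33 w 57.4 gf 0.0 F [ 1.1 -0.6  0.1] q6 1.38
turn -0.01 x -2.18 y -20.81 z 0.35
```

```bash
python3 -m jog '-.1 -.99 0 0 60;-.1 -.99 0 0 60;-.1 -.99 0 0 60;-.1 -.99 0 0 60;-.1 -.99 0 0 60;-.1 -.99 0 0 60;-.1 -.99 0 0 60;-.1 -.99 0 0 60;-.1 -.99 0 0 60;-.1 -.99 0 0 60' >/dev/null
python3 -m jog '-.1 -.99 0 0 60;-.1 -.99 0 0 60;-.1 -.99 0 0 60;-.1 -.99 0 0 60;-.1 -.99 0 0 60;-.1 -.99 0 0 60;-.1 -.99 0 0 60;-.1 -.99 0 0 60;-.1 -.99 0 0 60;-.1 -.99 0 0 60' >/dev/null
python3 -m jog '-.1 -.99 0 0 60;0 0 0 0 60;0 0 0 0 60' >/dev/null; python3 go.py .6 .3643 .012 -1
python3 - <<'E'
from prof import *
F=grab('top','t12.png');a=np.arange(-75,76,3)/1000;b=np.arange(-39,40,2)/1000;c=(.6351,-.0537)
def p(n,l,v):print(n,[(int(round(i*1000)),int(x)) for i,x in zip(l,v)])
p('x',a,prof(F,c,3.7,.045,a,np.arange(-14,15,2)/1000))
for n,r in(('far bar',[.055,.058]),('far',np.arange(.02,.04,.004)),('near',np.arange(-.04,-.02,.004)),('near bar',[-.061,-.058])):p(n,b,prof(F,c,3.7,.045,b,r,1))
a=cv2.imread('pics/t12.png')[115:205,195:345]
cv2.imwrite('pics/c12.png',cv2.resize(a,None,fx=5.3,fy=5.3,interpolation=cv2.INTER_CUBIC))
E
```

```text
t 56.95 pos [0.6005 0.3642 0.183 ] yaw -1.08 tilt 0.03 w 59.8 gf 0.0 F [0.4 0.2 0.7] q6 2.02
turn -0.02 x -0.03 y -0.0 z 8.55
x [(-75, 200), (-72, 190), (-69, 155), (-66, 106), (-63, 74), (-60, 74), (-57, 93), (-54, 120), (-51, 137), (-48, 142), (-45, 141), (-42, 136), (-39, 128), (-36, 127), (-33, 129), (-30, 131), (-27, 131), (-24, 131), (-21, 132), (-18, 135), (-15, 135), (-12, 132), (-9, 128), (-6, 128), (-3, 129), (0, 128), (3, 127), (6, 128), (9, 129), (12, 128), (15, 126), (18, 126), (21, 128), (24, 127), (27, 126), (30, 126), (33, 127), (36, 127), (39, 124), (42, 127), (45, 138), (48, 143), (51, 125), (54, 93), (57, 77), (60, 103), (63, 152), (66, 188), (69, 200), (72, 194), (75, 169)]
far bar [(-39, 201), (-37, 199), (-35, 196), (-33, 194), (-31, 191), (-29, 188), (-27, 188), (-25, 189), (-23, 191), (-21, 191), (-19, 183), (-17, 168), (-15, 145), (-13, 124), (-11, 106), (-9, 98), (-7, 92), (-5, 87), (-3, 81), (-1, 74), (1, 68), (3, 65), (5, 64), (7, 64), (9, 64), (11, 66), (13, 67), (15, 79), (17, 99), (19, 127), (21, 156), (23, 179), (25, 193), (27, 198), (29, 200), (31, 20
[... 703 characters left out ...]
, 125), (-5, 118), (-3, 114), (-1, 113), (1, 114), (3, 114), (5, 114), (7, 114), (9, 117), (11, 129), (13, 150), (15, 172), (17, 188), (19, 196), (21, 200), (23, 200), (25, 200), (27, 201), (29, 201), (31, 201), (33, 201), (35, 200), (37, 199), (39, 198)]
near bar [(-39, 200), (-37, 200), (-35, 201), (-33, 200), (-31, 200), (-29, 200), (-27, 199), (-25, 198), (-23, 195), (-21, 188), (-19, 177), (-17, 160), (-15, 140), (-13, 119), (-11, 98), (-9, 84), (-7, 75), (-5, 72), (-3, 70), (-1, 69), (1, 69), (3, 69), (5, 69), (7, 69), (9, 69), (11, 68), (13, 70), (15, 80), (17, 98), (19, 130), (21, 158), (23, 183), (25, 194), (27, 200), (29, 202), (31, 202), (33, 202), (35, 202), (37, 202), (39, 203)]
```

View pics/c12.png

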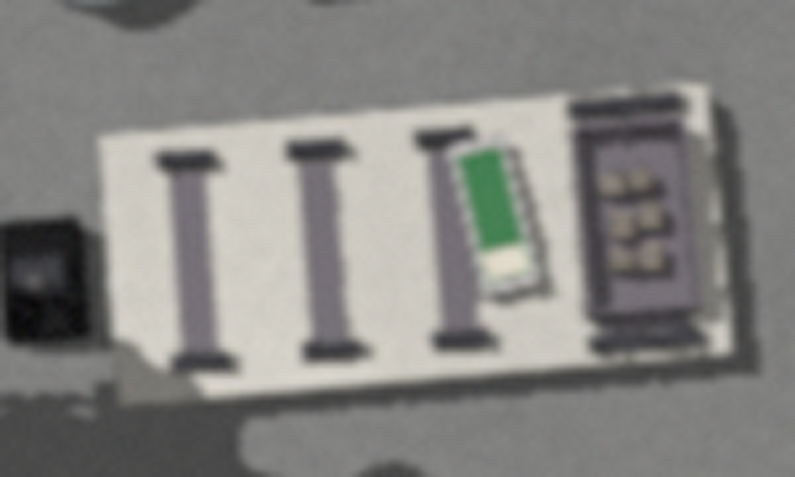

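The carrier I'd put in bay1 has since been knocked aside (crop 498,220, turned). I'll mend that after carrier B, and measure bay2 by bar edges now.

```bash
cat > bars.py <<'E'
from prof import *
import sys
# bar edge crossings of a small bay (half level) relative to the guess centre, mm
def cross(l,v,th):
    i=np.where((v[:-1]-th)*(v[1:]-th)<0)[0];return [round(float(l[k]+(l[k+1]-l[k])*(th-v[k])/(v[k+1]-v[k]))*1000,1) for k in i]
F=grab('top');c=tuple(map(float,sys.argv[1:3]));z=.04
b=np.arange(-34,35,1)/1000
for n,r in(('far',[.056,.058,.060]),('near',[-.062,-.060,-.058])):print('y edges',n,cross(b,prof(F,c,3.7,z,b,r,1),135))
a=np.arange(-75,76,1)/1000
for off in(-.014,.0145): print('x',off,cross(a,prof(F,c,3.7,z,a,[off-.001,off,off+.001]),135))
E
for y in '.6254 .0995' '.6303 .0235' '.6351 -.0511'; do echo $y;python3 bars.py $y;done; python3 carr.py
```

```text
.6254 .0995
y edges far [-19.4, 15.3]
y edges near [-20.2, 16.3, 29.1]
x -0.014 [-67.1, -54.8, 49.0, 62.7]
x 0.0145 [-56.2, 55.3, 62.3]
.6303 .0235
y edges far [-18.9, 16.5]
y edges near [-19.4, 16.3]
x -0.014 [-66.2, -54.9, 49.7, 62.4]
x 0.0145 [-64.3, -54.7, 52.5, 62.5]
.6351 -.0511
y edges far [-16.7, 17.0]
y edges near [-18.1, 16.7]
x -0.014 [-67.2, -55.4, 1.6, 46.3, 54.8, 62.6]
x 0.0145 [-64.7, -54.9, 52.0, 62.6]
T green [(0.5974, 0.3631, -6.7, np.float64(35.6), np.float64(22.8), array([147., 176.]))]
T body [(0.5829, 0.3656, 0.3, np.float64(62.7), np.float64(37.2), array([146., 181.]))]
S green [(0.6052, 0.3647, -1.0, np.float64(52.8), np.float64(22.8), array([429., 256.]))]
```

```bash
python3 -m jog '-.05 0 1 0 60;0 0 1 0 60;0 0 1 0 60;0 0 1 0 60;0 0 1 0 60;0 0 1 0 60;0 0 1 0 60;0 0 1 0 60;0 0 .55 0 60;0 0 0 0 60' >/dev/null
python3 go.py .5995 .3643 .012 -1
python3 -m jog '0 0 0 0 25;0 0 0 0 25;0 0 0 0 25;0 0 0 0 25;0 0 0 0 25;0 0 -1 0 25;0 0 -1 0 25;0 0 -1 0 25;0 0 -1 0 25' 20 >/dev/null
python3 -m jog '0 0 -1 0 25;0 0 -1 0 25;0 0 -1 0 25;0 0 -1 0 25;0 0 0 -.6 25;0 0 0 -.6 25;0 0 0 0 25;0 0 0 0 25' >/dev/null
python3 go.py .6293 .0229 .18 3.7
```

```text
t 58.5 pos [0.5987 0.3642 0.0108] yaw -1.09 tilt 0.12 w 59.5 gf 0.0 F [-0.5  1.2  0. ] q6 2.02
turn -0.02 x 0.04 y -0.01 z -0.06
t 60.62 pos [0.5995 0.3645 0.1723] yaw 3.66 tilt 0.0 w 33.4 gf 20.0 F [-0.2  0.7 -0.8] q6 1.94
turn -0.01 x 0.38 y 17.14 z -0.38
```

```bash
python3 -m jog '.02 .95 0 0 25;.02 .95 0 0 25;.02 .95 0 0 25;.02 .95 0 0 25;.02 .95 0 0 25;.02 .95 0 0 25;.02 .95 0 0 25;.02 .95 0 0 25;.02 .95 0 0 25;.02 .95 0 0 25' >/dev/null
python3 -m jog '.02 .95 0 0 25;.02 .95 0 0 25;.02 .95 0 0 25;.02 .95 0 0 25;.02 .95 0 0 25;.02 .95 0 0 25;.02 .95 0 0 25;.02 .95 0 0 25;0 0 0 0 25;0 0 0 0 25' >/dev/null
python3 go.py .6293 .0229 .06 3.7
```

```text
t 63.12 pos [0.6288 0.0239 0.1721] yaw 3.7 tilt 0.03 w 33.7 gf 20.0 F [ 0.2 -0.5 -0.8] q6 1.42
turn -0.0 x 0.02 y 0.05 z 5.6
```

```bash
python3 -m jog '.02 .05 1 0 25;0 0 1 0 25;0 0 1 0 25;0 0 1 0 25;0 0 1 0 25;0 0 .6 0 25;0 0 0 0 25;0 0 0 0 25' >/dev/null; python3 go.py .6293 .0229 .0425 3.7
python3 -m jog '0 0 .4 0 25;0 0 .4 0 25;0 0 0 0 25;0 0 0 0 25';python3 go.py .6293 .0229 .0425 3.7
```

```text
t 64.12 pos [0.63   0.0226 0.061 ] yaw 3.71 tilt 0.08 w 33.8 gf 20.0 F [ 0.3 -0.3 -0.6] q6 1.42
turn 0.0 x -0.03 y -0.01 z 0.92
time_s: 64.62
tcp_pos: [0.6291, 0.0227, 0.044]
tcp_rot: [-3.14, -0.102, 0.001]
ft_force: [-0.1, 0.3, -1.1]
gripper_width: 0.388
grasp_force: 20.0
t 64.62 pos [0.6291 0.0227 0.044 ] yaw 3.71 tilt 0.02 w 33.7 gf 20.0 F [-0.1  0.3 -1.1] q6 1.42
turn 0.0 x 0.01 y -0.01 z 0.08
```

```bash
python3 -m jog '0 0 .08 0 25;0 0 .07 0 25;0 0 0 0 25;0 0 0 0 46;0 0 0 0 46;0 0 0 0 46;0 0 -1 0 46;0 0 -1 0 46;0 0 -1 0 46;0 0 -1 0 46'
python3 -m jog '-.5 -1 -1 0 60;-.5 -1 -1 0 60;-.5 -1 -1 0 60;-.5 -1 0 0 60;-.5 -1 0 0 60;-.5 -1 0 0 60;-.5 -1 0 0 60;-.5 -1 0 0 60;-.5 -1 0 0 60;-.5 -1 0 0 60'>/dev/null
python3 -m jog '-.5 -1 0 0 60;-.5 -1 0 0 60;-.5 -1 0 0 60;-.5 -1 0 0 60'>/dev/null;python3 go.py
cat > st.py <<'E'
from meas import *
for n,b in(('top',(205,345,120,200)),('scene',(230,375,235,300))):
    F=grab(n);h=hsv(F);H,s,V=h[...,0],h[...,1],h[...,2];g=(H>45)&(H<80)&(s>80)
    g=box(g,*b)
    for r in rect(F,g,.046): print(n,'green',r)
    K=cv2.morphologyEx(g.astype(np.uint8),cv2.MORPH_OPEN,np.ones((2,2)))
E
python3 st.py
```

```text
time_s: 65.88
tcp_pos: [0.6297, 0.0227, 0.1235]
tcp_rot: [3.14, 0.102, 0.002]
ft_force: [0.2, 0.5, 0.2]
gripper_width: 0.531
grasp_force: 0.0
t 67.62 pos [0.4705 0.2943 0.181 ] yaw 3.72 tilt 0.01 w 59.7 gf 0.0 F [0.6 0.3 0.4] q6 1.92
top green (0.636, 0.0234, 3.4, np.float64(53.8), np.float64(22.3), array([255., 159.]))
top green (0.6548, -0.0727, 12.4, np.float64(54.5), np.float64(22.1), array([287., 152.]))
scene green (0.6536, -0.0713, 11.4, np.float64(53.6), np.float64(21.6), array([285., 272.]))
scene green (0.6348, 0.0247, 3.6, np.float64(53.7), np.float64(21.5), array([318., 264.]))
```

```bash
python3 go.py .6474 -.0734 .18 11.9; python3 -m jog '0 0 0 -1 46;0 0 0 -1 46;0 0 0 -.05 46;0 0 0 0 46' >/dev/null;  python3 go.py .6474 -.0734 .18 11.9
```

```text
t 67.72 pos [0.4699 0.2951 0.181 ] yaw 3.85 tilt 0.04 w 60.2 gf 0.0 F [ 0.3  0.5 -0.2] q6 1.92
turn -2.01 x 4.89 y 19.86 z 0.05
t 68.22 pos [0.4715 0.2929 0.1811] yaw 11.82 tilt 0.01 w 46.2 gf 0.0 F [-0.9 -0.3 -0.1] q6 1.78
turn -0.02 x 4.83 y 19.74 z 0.05
```

```bash
python3 -m jog '.24 .99 0 0 46;.24 .99 0 0 46;.24 .99 0 0 46;.24 .99 0 0 46;.24 .99 0 0 46;.24 .99 0 0 46;.24 .99 0 0 46;.24 .99 0 0 46;.24 .99 0 0 46;.24 .99 0 0 46' >/dev/null
python3 -m jog '.24 .99 0 0 46;.24 .99 0 0 46;.24 .99 0 0 46;.24 .99 0 0 46;.24 .99 0 0 46;.24 .99 0 0 46;.24 .99 0 0 46;.24 .99 0 0 46;.24 .99 0 0 46;.24 .95 0 0 46' >/dev/null
python3 -m jog '0 0 0 0 46;0 0 0 0 46' >/dev/null;python3 go.py .6474 -.0734 .042 11.9
```

```text
t 70.97 pos [ 0.6467 -0.0735  0.1809] yaw 11.9 tilt 0.05 w 45.8 gf 0.0 F [-0.1 -0.  -0.6] q6 1.13
turn 0.0 x 0.03 y 0.0 z 6.95
```

```bash
python3 -m jog '.03 0 1 0 46;0 0 1 0 46;0 0 1 0 46;0 0 1 0 46;0 0 1 0 46;0 0 1 0 46;0 0 .95 0 46;0 0 0 0 46;0 0 0 0 46' >/dev/null;python3 go.py
python3 -m jog '0 0 0 0 25;0 0 0 0 25;0 0 0 0 25;0 0 0 0 25;0 0 0 0 25;0 0 -.5 0 25;0 0 -.5 0 25;0 0 -.5 0 25;0 0 0 1 25;0 0 0 1 25' 20 >/dev/null
python3 -m jog '0 0 0 .05 25;0 0 0 0 25;0 0 0 0 25' >/dev/null
python3 go.py .6341 -.0512 .042 3.7
```

```text
t 72.1 pos [ 0.6477 -0.0737  0.0422] yaw 11.91 tilt 0.01 w 45.9 gf 0.0 F [ 0.5  0.  -0.6] q6 1.13
t 73.72 pos [ 0.6475 -0.0737  0.0722] yaw 3.75 tilt 0.0 w 33.6 gf 20.0 F [ 0.2  0.3 -0.9] q6 1.27
turn 0.01 x -0.6 y -1.17 z 1.51
```

```bash
python3 -m jog '-.3 -.6 0 .01 25;-.3 -.57 0 0 25;0 0 .7 0 25;0 0 .4 0 25;0 0 .3 0 25;0 0 0 0 25;0 0 0 0 25' >/dev/null;python3 go.py .6341 -.0512 .0425 3.7
python3 -m jog '0 0 .1 0 25;0 0 0 0 25;0 0 0 0 46;0 0 0 0 46;0 0 0 0 46;0 0 -1 0 46;0 0 -1 0 46;0 0 -1 0 46;0 0 -1 0 46;0 0 -1 0 46'
python3 -m jog '-.5 -1 -1 0 60;-.5 -1 -1 0 60;-.5 -1 0 0 60;-.5 -1 0 0 60;-.5 -1 0 0 60;-.5 -1 0 0 60;-.5 -1 0 0 60;-.5 -1 0 0 60;-.5 -1 0 0 60;-.5 -1 0 0 60'>/dev/null
python3 -m jog '-.5 -1 0 0 60;-.5 -1 0 0 60;-.5 -1 0 0 60;-.5 -1 0 0 60;-.5 -1 0 0 60;-.5 -1 0 0 60;-.5 -1 0 0 60;-.5 -1 0 0 60'>/dev/null;python3 go.py
python3 st.py;python3 scoop.py
python3 - <<'E'
from meas import *
F=grab('top','t13.png');S=grab('scene','s13.png')
a=cv2.imread('pics/t13.png')[120:200,190:340];b=cv2.imread('pics/s13.png')[225:305,230:390]
cv2.imwrite('pics/c13.png',np.vstack([cv2.resize(a,(600,320),interpolation=cv2.INTER_CUBIC),cv2.resize(b,(600,280),interpolation=cv2.INTER_CUBIC)]))
E
```

```text
t 74.6 pos [ 0.6341 -0.0513  0.0441] yaw 3.65 tilt 0.0 w 33.7 gf 20.0 F [-0.6 -0.5 -1. ] q6 1.3
turn -0.01 x -0.0 y -0.01 z 0.08
time_s: 75.85
tcp_pos: [0.6342, -0.0512, 0.144]
tcp_rot: [3.14, 0.101, 0.001]
ft_force: [-0.2, -0.0, -1.2]
gripper_width: 0.529
grasp_force: 0.0
t 78.1 pos [0.4304 0.2978 0.1822] yaw 3.67 tilt 0.01 w 59.6 gf 0.0 F [-0.9  0.3  0.7] q6 1.96
top green (0.636, 0.0233, 3.4, np.float64(53.8), np.float64(22.1), array([255., 159.]))
top green (0.6417, -0.0506, 3.9, np.float64(55.4), np.float64(22.4), array([280., 157.]))
scene green (0.64, -0.0496, 3.8, np.float64(51.6), np.float64(21.8), array([292., 267.]))
scene green (0.6344, 0.0246, 3.9, np.float64(53.7), np.float64(21.3), array([318., 264.]))
handle T [(0.5351, -0.3974, 6.7, np.float64(58.1), np.float64(14.8), array([396., 189.]))]
handle S []
```

View pics/c13.png

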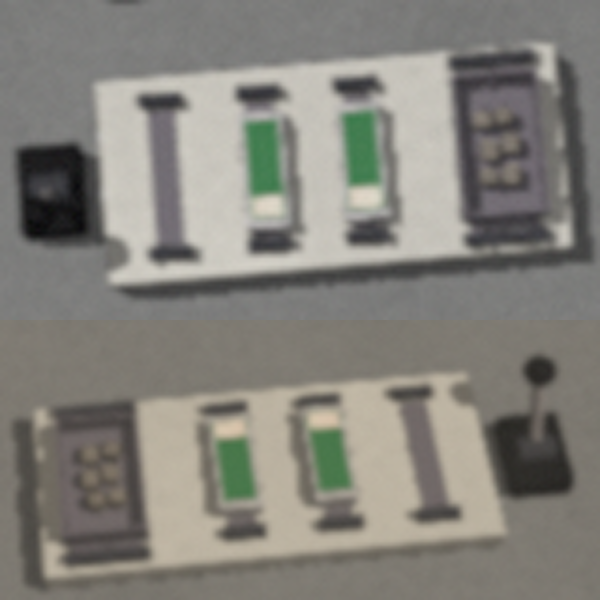

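Both carriers are centred in bay2 (crop 265,165) and bay1 (362,160), and the tray with all six chips is in bay0. The lever ball shows at scene px ≈(374,239). Locating the ball and checking gaps.

```bash
python3 - <<'E'
from prof import *
from bars import cross
E
python3 - <<'E'
from prof import *
T=grab('top');S=grab('scene')
def cross(l,v,th):
    i=np.where((v[:-1]-th)*(v[1:]-th)<0)[0];return [round(float(l[k]+(l[k+1]-l[k])*(th-v[k])/(v[k+1]-v[k]))*1000,1) for k in i]
a=np.arange(-70,71,1)/1000
for c in((.6293,.0229),(.6341,-.0512)):
    for z in(.04,.046):
        v=prof(T,c,3.7,z,a,[-.008,-.004,0,.004,.008]);print(z,'x cross',cross(a,v,115),cross(a,v,140))
ctr={}
for n,F,b in(('T',T,(190,215,150,182)),('S',S,(362,392,228,285))):
    V=hsv(F)[...,2];m=box(V<50,*b).astype(np.uint8)
    for c in cv2.findContours(m,cv2.RETR_EXTERNAL,cv2.CHAIN_APPROX_NONE)[0]:
        if cv2.contourArea(c)>8:print(n,cv2.minEnclosingCircle(c),cv2.boundingRect(c))
    if n=='S':
        (u,v)=374,239.3;print('ball',ray(F,u,v,.092).round(4))
V=hsv(T)[...,2];print(V[154:182,192:214:1][::2])
print('scoop S V',hsv(S)[235:260:3,168:184:2,2])
E
```

```text
0.04 x cross [-64.6, -47.4, -17.3, 33.8, 48.5, 63.4] [-66.0, -45.9, -19.6, 36.6, 45.4, 64.9]
0.046 x cross [-65.5, -48.5, -18.4, 32.5, 47.0, 61.9] [-66.9, -46.9, -20.8, 35.2, 44.0, 63.4]
0.04 x cross [-65.2, -46.8, -16.8, 34.3, 48.2, 63.2] [-66.7, -45.0, -19.1, 37.1, 45.3, 64.7]
0.046 x cross [-66.2, -47.8, -18.0, 32.9, 46.8, 61.8] [-67.7, -46.1, -20.3, 35.7, 43.9, 63.2]
T ((203.0, 168.0), 12.80634880065918) (195, 157, 17, 23)
S ((371.5, 263.5), 12.103818893432617) (363, 254, 19, 20)
S ((373.4444580078125, 239.27777099609375), 2.7583513259887695) (371, 237, 6, 6)
ball [0.5859 0.1906 0.092 ]
[[124 125 122 123 124 127 129 127 127 129 127 126 128 126 124 120 119 124
  126 128 124 134]
 [126 117 110 102  93  88  86  82  82  79  76  72  71  67  64  58  59  76
  102 120 125 133]
 [120 102  71  41  31  30  29  33  31  29  30  29  30  29  29  29  28  33
   56  81 103 119]
 [122 104  71  39  29  32  32  31  32  30  29  30  27  29  30  32  29  24
   35  55  65  78]
 [122 107  76  43  30  32  33  36  33  38  33  36  40  40  35  29  26  27
   34  52  64  77]
 [125 111  82  48  41  48  58  58  59
[... 1038 characters left out ...]
  91 116 145 149]
 [148 144 135 141 150 151 146 149]
 [147 148 146 151 153 157 150 153]]Traceback (most recent call last):
  File "<stdin>", line 2, in <module>
  File "bars.py", line 8, in <module>
    for n,r in(('far',[.056,.058,.060]),('near',[-.062,-.060,-.058])):print('y edges',n,cross(b,prof(F,c,3.7,z,b,r,1),135))
                                                                                                ~~~~^^^^^^^^^^^^^^^^^
  File "prof.py", line 7, in prof
    uv=np.array([[proj(F,[*(np.array(c)+a*e[0]+b*e[1]),z]) for b in across] for a in along],np.float32)
                            ~~~~~~~~~~~^~~~~~~
ValueError: operands could not be broadcast together with shapes (0,) (2,)
```

```bash
python3 go.py .535 .1875 .085 3.7
```

```text
t 78.55 pos [0.4317 0.2961 0.1822] yaw 3.61 tilt 0.01 w 59.8 gf 0.0 F [ 1.  -0.3 -0.4] q6 1.96
turn -0.02 x 4.8 y 5.75 z 4.86
```

```bash
python3 -m jog '.8 .96 0 0 0;.8 .96 0 0 0;.8 .96 0 0 0;.8 .96 0 0 0;.8 .96 0 0 0;.8 .95 0 0 0;0 0 1 0 0;0 0 1 0 0;0 0 1 0 0;0 0 1 0 0' 20 >/dev/null
python3 -m jog '0 0 .86 0 0;0 0 0 0 0;0 0 0 0 0;.5 0 0 0 0;.5 0 0 0 0;.5 0 0 0 0;.5 0 0 0 0;.4 0 0 0 0;.4 0 0 0 0'
python3 -m jog '.4 0 0 0 0;.4 0 0 0 0;.4 0 0 0 0;.4 0 0 0 0;.4 0 0 0 0;.4 0 0 0 0'
python3 go.py
python3 - <<'E'
from h import *
S=grab('scene','s14.png');m=np.zeros((420,560),np.uint8)
V=cv2.cvtColor(S['frame'],cv2.COLOR_RGB2HSV)[...,2];m[225:300,360:395]=V[225:300,360:395]<50
for c in cv2.findContours(m,cv2.RETR_EXTERNAL,cv2.CHAIN_APPROX_NONE)[0]:
    if cv2.contourArea(c)>8:print(cv2.minEnclosingCircle(c),cv2.boundingRect(c))
E
```

```text
time_s: 80.92
tcp_pos: [0.5909, 0.1916, 0.0848]
tcp_rot: [3.14, 0.101, -0.0]
ft_force: [-0.8, -0.1, 0.1]
gripper_width: 0.006
grasp_force: 0.5
time_s: 81.68
tcp_pos: [0.6356, 0.1944, 0.0842]
tcp_rot: [3.139, 0.1, -0.013]
ft_force: [-23.8, -3.0, 15.5]
gripper_width: 0.007
grasp_force: 13.0
t 81.67 pos [0.6356 0.1944 0.0842] yaw 3.67 tilt 0.47 w 0.6 gf 13.0 F [-23.8  -3.   15.5] q6 1.68
((374.5, 261.5), 14.57748031616211) (362, 249, 22, 26)
((391.5, 249.5), 3.5356338024139404) (389, 247, 6, 6)
((377.0, 237.5), 18.200374603271484) (360, 225, 35, 22)
```

```bash
python3 -m jog '-.5 0 0 0 0;-1 0 0 0 0;-1 0 0 0 0;0 0 -1 0 0;0 0 -1 0 0;0 0 -1 0 0;-1 0 -1 0 0;-1 0 -1 0 0;-1 0 0 0 0;-1 0 0 0 0'
python3 -m jog '-1 0 0 0 0;-1 0 0 0 0;-1 -1 0 0 0;-.5 -1 0 0 0;0 -1 0 0 0;0 -1 0 0 0;0 -1 0 0 0;0 0 0 0 0' >/dev/null
python3 - <<'E'
from h import *
S=grab('scene','s15.png');m=np.zeros((420,560),np.uint8)
V=cv2.cvtColor(S['frame'],cv2.COLOR_RGB2HSV)[...,2];m[225:300,358:398]=V[225:300,358:398]<50
for c in cv2.findContours(m,cv2.RETR_EXTERNAL,cv2.CHAIN_APPROX_NONE)[0]:
    if cv2.contourArea(c)>8:print(cv2.minEnclosingCircle(c),cv2.boundingRect(c))
print('expected on px',proj(S,[.586+.0767,.1906+.005,.092]),'off',proj(S,[.586,.1906,.092]))
print(V[238:290:2,366:392:2])
E
python3 st.py; python3 scoop.py; python3 go.py
```

```text
time_s: 82.98
tcp_pos: [0.5093, 0.1865, 0.1873]
tcp_rot: [-3.139, -0.1, -0.005]
ft_force: [0.0, 0.5, 0.8]
gripper_width: 0.007
grasp_force: 0.0
((371.5, 263.5), 12.103818893432617) (363, 253, 19, 21)
expected on px [380.08929836 262.21837923] off [373.99023926 239.32899163]
[[125 126 127 126 124 123 124 125 125 125 125 124 123]
 [124 125 125 125 125 124 124 125 125 125 125 124 125]
 [125 125 124 123 126 123 122 125 127 124 126 126 126]
 [128 126 125 123 124 123 123 125 127 126 124 123 125]
 [123 126 125 124 127 124 125 127 124 126 123 124 124]
 [123 124 124 124 125 123 125 125 125 128 123 123 123]
 [122 119 119 120 117 110 118 123 125 124 123 123 122]
 [ 81  79  73  67  66  59  88 122 122 125 125 125 123]
 [ 47  46  48  46  45  44  72 119 123 123 124 124 121]
 [ 47  46  47  48  48  45  53  93 117 124 122 121 120]
 [ 48  57  62  63  58  45  46  51  82 121 125 124 123]
 [ 45  60  67  73  64  44  44  48  56 109 126 125 124]
 [ 45  51  55  65  60  45  41  44  59 109 126 125 122]
 [ 44  46  53  55  55  44  41  43  87 121 123 124 124]
 [ 46  47  48  46  48  45  44  45  96 122 123 123 124]

[... 461 characters left out ...]
 126 124 125 125 125 123 123 124]
 [129 126 126 126 126 124 125 125 125 126 127 125 122]
 [125 128 126 126 124 125 125 124 124 125 123 124 123]]
top green (0.636, 0.0234, 3.4, np.float64(53.8), np.float64(22.3), array([255., 159.]))
top green (0.6415, -0.0506, 4.4, np.float64(55.0), np.float64(22.0), array([280., 157.]))
scene green (0.64, -0.0494, 3.4, np.float64(51.4), np.float64(21.5), array([292., 267.]))
scene green (0.6348, 0.0246, 3.9, np.float64(53.7), np.float64(21.3), array([318., 264.]))
handle T [(0.5351, -0.3978, 5.4, np.float64(58.0), np.float64(14.8), array([396., 189.]))]
handle S []
t 84.22 pos [0.4324 0.2811 0.1849] yaw 3.64 tilt 0.02 w 0.5 gf 0.0 F [ 0.5 -0.5  0.3] q6 1.93
```

```bash
python3 -c "
from station import job;print(job.sign_off())"
```

```text
the job is handed in; nothing more can be done
None
```

I handed the job in at about 84 s of the 208 s. The tray is centred in the big bay with all six chips, the scoop lies upright about 4 mm from the mat's middle, and both carriers present (one re-placed after being knocked aside) are centred in bay1 and bay2. The lamp lever was pushed over last until it met firm resistance (about 24 N), which I took as its on stop, though the final picture put its ball roughly 4 mm short of where I expected.

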